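Clamp the beakers mouth-down in the holding jig

TASK

Get all the steel beakers on the bench (there are two or three) clamped mouth-down in the holding jig, ready for work on their bottoms. First turn the jig's clamp knob loose and draw the jaw back to make room, then turn the beakers over and stand them mouth-down, flat, in a row on the bed between jaw and fence; only when they are all in, push the jaw up until they are held snug against the fence and turn the knob fully tight again. Leave the other things on the bench where they are; if something slips or gets knocked aside, put it right.

Things in the scene. Friction and masses are not known exactly. Their poses are not given: they have to be found in the camera images.
- jig: fixed holding jig: dark steel bed plate 230 (x) x 300 (y) mm, its top 8 mm above the bench, with an aluminium fence bar along its whole far edge (top 38 mm above the bench, inner face at x = +100 mm). Origin: centre of the bed's underside, at bench height. x points from jaw to fence (away from the robot, within 0.2 rad), y along the fence
- jaw_face (a point): middle of the jaw's front face, 22 mm above the bench; axes as the jig's. The jaw: aluminium bar parallel to the fence, 290 mm long (y), 16 mm thick (x), top 36 mm above the bench; behind it a grey carriage block, 60 mm wide, top 35 mm above the bench, reaches 86 mm back (-x) from the face and carries the knob
- jaw (a joint): slide of the jaw in m, 0 to 0.070, growing as the jaw is drawn back from the fence (along the jig's -x): the gap between jaw and fence is 0.040 + this value. It holds still under 50 N while the knob is tight and slides with about 3 N when it is loose
- clamp_knob (a joint): clamp knob in rad: 0 fully tight (a stop), 1.45 fully loose (a stop); grows counter-clockwise seen from above. Locks the jaw below about 0.5, frees it above about 0.65. Takes about 0.15 N m to turn and stays where it is left
- knob_grip (a point): where to grip the knob: on its axis, 60 mm behind the jaw's face, 59 mm above the bench. Its handle is a black straight bar 56 mm long, 13 mm thick, 22 mm high (top 70 mm above the bench); the point's x runs along the bar and is in line with the jig's x when fully tight. It rides on the jaw, which can be pulled or pushed by it
- beaker0: a plain steel beaker, straight-sided, 56 mm outside diameter, 70 mm tall, 3 mm wall, about 160 g, closed at the bottom. Origin: centre of the closed bottom's outside; its z axis runs from the bottom to the mouth (starts mouth-up, standing on the bench). Absent in some runs
- beaker1: a plain steel beaker, straight-sided, 56 mm outside diameter, 70 mm tall, 3 mm wall, about 160 g, closed at the bottom. Origin: centre of the closed bottom's outside; its z axis runs from the bottom to the mouth (starts mouth-up, standing on the bench). Absent in some runs
- beaker2: a plain steel beaker, straight-sided, 56 mm outside diameter, 70 mm tall, 3 mm wall, about 160 g, closed at the bottom. Origin: centre of the closed bottom's outside; its z axis runs from the bottom to the mouth (starts mouth-up, standing on the bench). Absent in some runs
- mug: bystander: white mug, 72 mm diameter, 85 mm tall, handle at its +y reaching about 65 mm from the axis; origin under its centre
- spool: bystander: wooden wire spool, 40 mm diameter, 58 mm tall; origin under its centre
- hammer: bystander: hammer lying down, about 260 mm long along its x; origin under its middle
- file: bystander: wooden-handled screwdriver lying down, about 200 mm long along its x; origin under its middle
- jar: bystander: amber jar, 60 mm diameter, 80 mm tall; origin under its centre
- dish: bystander: brass bowl, 90 mm diameter, 30 mm tall; origin under its centre
There are look-alikes about, which are no part of the job. What is shaped like the beaker0 but blue, purple or red is not meant.

How it is judged:
On the way, in this order (a step that is already met when the one before it is completed fails the run):
1. knob turned loose and jaw drawn back further than a beaker's width (value of joint clamp_knob above 0.8 rad and value of joint jaw above 0.022 m), for 0.1 s.
2. every beaker stands mouth-down on the bed between jaw and fence, the jaw not yet clamped (angle between each of beaker0, beaker1, beaker2's own z axis and vertical above 3 rad and z of beaker0 in the frame of jig between 0.073 and 0.083 m and y of beaker0 in the frame of jig between -0.13 and 0.13 m and x of each of beaker0, beaker1, beaker2 in the frame of jig below 0.078 m and x of each of beaker0, beaker1, beaker2 in the frame of jaw_face above 0.022 m and z of beaker1 in the frame of jig between 0.073 and 0.083 m and y of beaker1 in the frame of jig between -0.13 and 0.13 m and z of beaker2 in the frame of jig between 0.073 and 0.083 m and y of beaker2 in the frame of jig between -0.13 and 0.13 m), for 0.2 s.
3. jaw pushed up snug to the beakers and knob tight (all of step 2 and x of each of beaker0, beaker1, beaker2 in the frame of jig above 0.066 m and value of joint jaw below 0.0205 m and value of joint clamp_knob below 0.3 rad), for 0.2 s.
At the end, for the whole second after the job is handed in: every beaker present stands mouth-down, flat (within 0.14 rad, 5 mm in height) on the jig's bed, its axis within 6 mm of 28 mm from the fence and at least 20 mm inside the bed's ends; jaw within 5 mm of touching (gap to the fence at most 60.5 mm); knob below 0.3 rad; all at rest (all of step 3 and linear speed of each of beaker0, beaker1, beaker2 below 0.03 m/s).
It fails at once if a bystander is moved more than 30 mm (distance of any of mug, spool, hammer, file, jar, dish from where it was at the start of the episode above 0.03 m).
Of beaker0, beaker1, beaker2 only 2 to 3 are there at a start; the rules pass over those that are not, and their reading is None.
At some moment in a run one of beaker0, beaker1, beaker2 may be knocked a few centimetres aside while the robot is not near it.
Once in a run the grip may slacken for a moment while it holds something.
It also fails if it takes over 210 s, if anything falls off the work surface, if the arm or the gripper's body presses on something with over 40 N, if the wrist force passes 120 N, or if a joint passes its speed limit or range.

ROBOT

A 6-joint arm with a two-finger parallel gripper is mounted at the origin on the work surface. World frame = base frame: x ahead of the robot, y to its left, z up, the work surface at z = 0. Lengths are in m, angles in rad, forces in N, time in s.
With the tool pointing down it reaches from about 0.3 to 1 m from the base axis. Payload 5.1 kg.
Tool frame: the origin (TCP) lies at the very end of the fingers, on their centre line; the grasp point (between the pads) lies 19 mm behind it; z points along the fingers, y is the line along which they close (so a half turn about z gives the same grasp; the last joint's range is limited). The gripper opens to 95 mm and grips with 3 to 60 N. Pads are 20 mm wide; open, the fingers measure 119 mm over their backs; the gripper's body (75 mm by 180 mm) begins 59 mm behind the grasp point.
Start: joints at [1.093, 0.124, 1.65, -0, 1.367, -0.083], TCP at [0.25, 0.6, 0.215] pointing down, gripper open.
Joint ranges: [-2.61, 2.61], [-1.02, 2.33], [0.03, 2.71], [-1.35, 4.49], [0.32, 2.68], [-2.91, 2.91]. Speed limits (rad/s): [2.57, 2.57, 3.14, 3.14, 3.14, 3.14].

INTERFACE

Orientations are given as a unit quaternion [x, y, z, w].
In Python, from station import r gives the robot as it stands.
- The arm moves only by the shell command python3 -m creep 'ROWS'. ROWS is JSON, a list of rows, each a list of 3 entries, a list of its own where there are three numbers: the turn, a rotation vector about the world's x, y, z scaled (see below), then the shift along the world's x, y, z scaled (see below), then the opening, from 0 (shut) to 1 (fully open). In form: [[[wx, wy, wz], [x, y, z], gripper], ...]. A call has 1 to 10 rows; each row shifts and turns the commanded pose from where the row before left it; what a row does not reach is not made up. The controller multiplies each number of a shift by 0.04 m and each number of a turn by 0.08 rad. A row lasts 1/12 s, in which the tool goes at most 41.7 mm and 7.16 degrees, less where a joint would pass 70% of its speed; a pose out of reach is approached as far as the arm can. A call with a number of a shift or a turn outside -1 to 1 is refused whole. A call with a gripper value outside its range is refused whole. The fingers move at their own pace and stop on an object; the grip force is fixed at half the most. Time passes only in rows, so rows that do not move let the fingers close. It gives the time, the measured TCP pose, the force, the opening and the grip force at its end, in the units of the state.
- r.get_state(): the state, without advancing time (a new reading comes with each control period).
- r.capture(name): name is "side" or "top"; returns the picture (400x640x3 uint8, blue, green, red); there is no depth.
- r.camera_model(name): a dict with "vertical_fov" (degrees; the focal length in pixels is half the picture's height over the tangent of half this angle, whatever the lens; pixels are square), "cx", "cy" (the principal point, pixels), "k1" (the pictures are not rectified: a ray, as slopes to the right and down, at radius r is drawn at 1 + k1 r^2 times it, then the intrinsics apply), "eye" and "orientation" of the camera in the world. Camera axes: x right, y up, looking along -z (the intrinsics and any distortion apply to the point x, -y, -z); pixel columns grow to the right and rows downward; lengths in m; the calibration is good to about 2 mm. A picture is of the moment at which its call begins. camera_model takes no time and is no camera call.
- r.finish_job(): hands the job in; it is judged then, once.
The state is a dict: "t": time; "joint_pos": joint angles; "qd": joint speeds; "joint_torque": joint torques, N m; "ee_pos": TCP position; "tcp_rot": TCP orientation; "ft_force": force on the tool from outside, world axes, zero at the start; "wrist_torque": the same for the moment, N m; "opening": finger opening in m; "grasp_force": force on a finger pad.
Only numpy, scipy, OpenCV 4.12 (cv2) and the standard library are available. Lean on these libraries where they do the work, as an engineer would, in place of code of your own. Each camera call takes 0.05 s, during which the arm holds its last target. There are 200 camera calls.

## Working session

There is one attempt and no reset: what is moved stays moved. The work goes in short steps, Python scripts to look and compute and a shell command to move; the robot and the scene stay as the last step left them, time stands still between calls to the robot, and variables do not carry over. Pictures are saved under pics/ and viewed, at most 14 in all, crops included, and the job is handed in when it is done.

```bash
ls; mkdir -p pics
cat > h.py <<'E'
import numpy as np, cv2
from station import r
from scipy.spatial.transform import Rotation as R
def cam(n):
    m=r.camera_model(n); f=200/np.tan(np.radians(m['vertical_fov'])/2)
    return m,f,R.from_quat(m['orientation']).as_matrix(),np.array(m['eye'])
def proj(n,P):
    m,f,M,e=cam(n); p=(np.atleast_2d(P)-e)@M; s=np.c_[p[:,0]/-p[:,2],p[:,1]/p[:,2]]
    s=s*(1+m['k1']*(s**2).sum(1,keepdims=True)); return s*f+[m['cx'],m['cy']]
def ray(n,uv):
    m,f,M,e=cam(n); d=(np.array(uv,float)-[m['cx'],m['cy']])/f; s=d.copy()
    for _ in range(20): s=d/(1+m['k1']*(s**2).sum())
    return e,M@np.array([s[0],-s[1],-1])
def onz(n,uv,z):
    e,d=ray(n,uv); return (e+d*(z-e[2])/d[2])
E
python3 - <<'E'
from h import *
for n in('side','top'):
    cv2.imwrite(f'pics/{n}0.png',r.capture(n)); m=r.camera_model(n); print(m)
print(r.get_state())
E
```

```text
pics
{'vertical_fov': 51.728303642059416, 'cx': 326.24245501377203, 'cy': 207.1587970473704, 'k1': -0.021968547798440884, 'eye': array([ 0.1505544 , -0.68013223,  0.7797688 ]), 'orientation': array([ 0.40115513, -0.1038389 , -0.24495266,  0.87652167])}
{'vertical_fov': 51.58386117087444, 'cx': 312.3577330435513, 'cy': 198.82277655779814, 'k1': -0.04256036471978423, 'eye': array([0.42847089, 0.02660621, 1.25726151]), 'orientation': array([ 0.04260209, -0.04373786, -0.70360042,  0.70796787])}
{'t': 0.1, 'joint_pos': array([ 1.09343559e+00,  1.24451426e-01,  1.65155224e+00, -1.86754429e-05,
        1.36749735e+00, -8.25927719e-02]), 'qd': array([-0.00054074, -0.00110764, -0.00183419,  0.00108824, -0.00021311,
       -0.00097584]), 'joint_torque': array([ 5.08580542e-04, -4.18880439e+01, -3.61095500e+01,  7.76299532e-02,
        4.61075641e-02, -3.19112416e-05]), 'ee_pos': array([0.24974197, 0.59946932, 0.21349375]), 'tcp_rot': array([ 1.96102837e-01,  9.80582871e-01, -9.19553661e-04, -2.54884415e-04]), 'ft_force': array([ 0.39931267,  0.17336299, -0.36796236]), 'wrist_torque': array([ 0.00112437, -0.02165985, -0.06199146]), 'grasp_force': 0.0, 'opening': 0.09498085657094474}
```

View pics/top0.png

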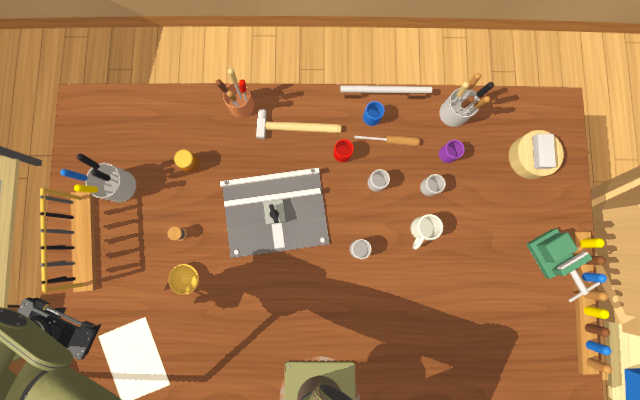

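View pics/side0.png

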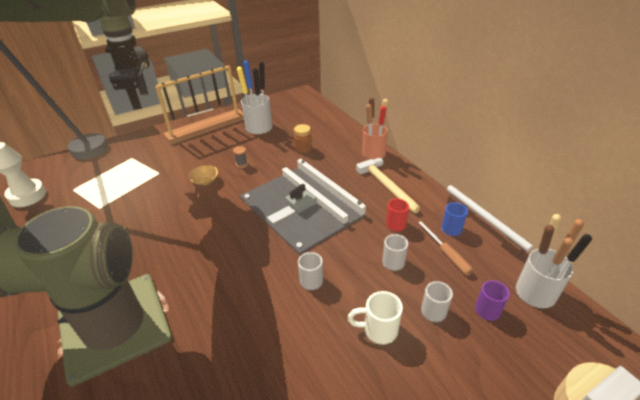

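The top view shows three upright grey steel beakers at about (378,180), (433,184) and (361,248). The look-alikes of the same shape are red (343,150), blue (373,112) and purple (452,150). The white mug with a handle is at (427,228), and the jig is centred near (277,212) with its fence at the top. The three plain grey ones fit the description; I'll confirm them in an enlarged crop.

Run:
```python
from h import *
im=cv2.imread('pics/top0.png')
c=cv2.resize(im[90:290,210:490],None,fx=2.8,fy=2.8,interpolation=cv2.INTER_CUBIC); cv2.imwrite('pics/crop1.png',c)
s=cv2.imread('pics/side0.png')
for n,I,seeds in(('top',im,[(378,180),(433,184),(361,248)]),('side',s,[(395,252),(436,302),(311,271)])):
    hsv=cv2.cvtColor(I,cv2.COLOR_BGR2HSV); m=((hsv[...,1]<60)&(hsv[...,2]>70)).astype('uint8')
    k,l,st,ce=cv2.connectedComponentsWithStats(m)
    for i in range(1,k):
        if st[i,4]>150: print(n,st[i],ce[i].round(1))
for uv in [(378,176),(434,180),(360,245)]: print(onz('top',uv,.07).round(3))
for uv in [(221,183),(319,170),(328,243),(230,256)]: print('jig',onz('top',uv,.008).round(3))
```

```text
top [341  86  91   7 586] [386.  89.]
top [440  89  39  38 883] [457.3 108.8]
top [256 109  10  29 238] [260.8 123.4]
top [533 134  23  35 721] [543.7 150.7]
top [  85  164   51   38 1239] [112.3 183.2]
top [ 220  168  110   89 7524] [274.5 212.1]
top [368 169  22  22 365] [378.3 179.8]
top [420 174  26  22 407] [432.8 184.6]
top [411 214  32  35 728] [425.9 228.6]
top [350 239  21  20 334] [360.3 248.5]
top [556 252  33  18 180] [571.8 260.4]
top [569 269  31  33 270] [580.9 285.2]
top [ 18 299  31  20 256] [ 29.  308.8]
top [  99  318   71   82 3636] [133.7 359.8]
top [ 66 345  21  15 170] [ 76.9 351.1]
side [228   0  18  79 359] [236.3  34. ]
side [139   4  84  16 482] [185.   11.5]
side [ 87  19  18  17 191] [95.6 26.8]
side [ 165   31   59   49 1143] [193.4  62. ]
side [  92   53   42   62 1049] [112.   83.4]
side [136  60  23  48 608] [147.7  86.7]
side [214  72  17  33 229] [222.1  84.4]
side [190  75  25  20 341] [202.4  84.5]
side [ 25  76  81  83 880] [ 78.9 136.6]
side [176  82  16  16 166] [184.1  89.2]
side [ 241   85   31   49 1045] [256.3 112.4]
side [   0  142   45   65 1500] [ 18.2 179.8]
side [  74  158   85   50 1937] [115.1 182.4]
side [ 240  159  126  131 6859] [305.  213.7]
side [357 158  26  16 219] [368.3 164.6]
side [447 185  86  66 814] [489.8 218.2]
side [  24  208   65   45 1834] [ 58.  227.4]
side [383 234  25  37 750] [394.6 251.6]
side [ 516  249   57   59 2275] [542.9 279. ]
side [422 282  31  40 956] [436.3 300.9]
side [ 348  291   55   54 1784] [379.9 316.7]
side [ 583  366   57   34 1208] [616.2 386.8]
[ 0.642 -0.166  0.07 ]
[ 0.632 -0.33   0.07 ]
[ 0.442 -0.112  0.07 ]
jig [0.629 0.305 0.008]
jig [0.671 0.005 0.008]
jig [ 0.448 -0.023  0.008]
jig [0.408 0.271 0.008]
```

View pics/crop1.png

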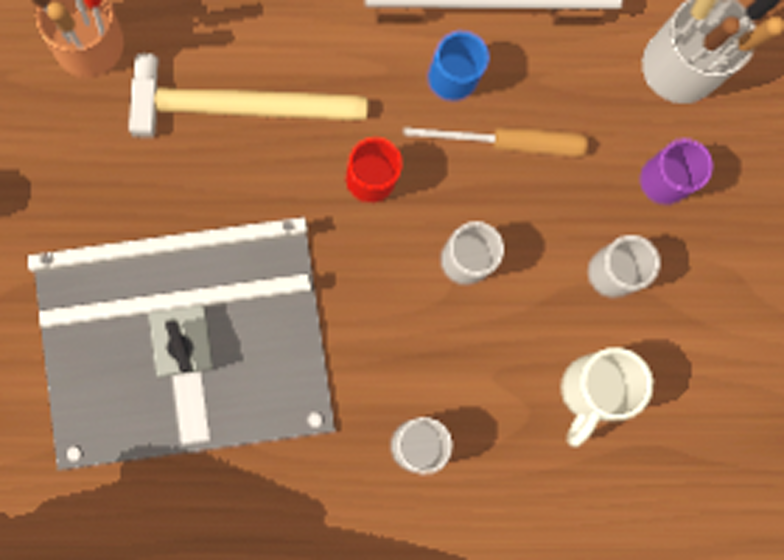

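The crop confirms three plain grey steel beakers: A at crop (475,249), B at (630,263) and C at (422,444). The knob is at crop (179,346), with its bar roughly along the jig's x.

Run:
```python
from h import *
f=lambda u,v:(210+(u+.5)/2.8-.5,90+(v+.5)/2.8-.5)
P={}
for n,(u,v,z) in dict(nl=(57,468,.008),nr=(336,430,.008),fl=(28,257,.038),fr=(303,218,.038),k=(179,346,.07),k1=(186,370,.07),k2=(172,322,.07),jl=(40,314,.036),jr=(308,276,.036),jl2=(42,326,.036),jr2=(310,288,.036),A=(475,249,.07),B=(631,262,.07),C=(422,444,.07)).items():
    P[n]=onz('top',f(u,v),z); print(n,P[n].round(4))
c=(P['nl']+P['nr']+P['fl']+P['fr'])/4; y=(P['nl']-P['nr']+P['fl']-P['fr']); yaw=np.arctan2(-y[0],y[1]); print('jig',c,yaw)
ex=np.array([np.cos(yaw),np.sin(yaw)]);ey=np.array([-ex[1],ex[0]])
for n in P: print(n,((P[n]-c)[:2]@ex).round(4),((P[n]-c)[:2]@ey).round(4))
print('knob',P['k'],np.linalg.norm(P['nl']-P['nr']),r.get_state()['ee_pos'])
# side check of knob
print(proj('side',P['k']),proj('side',P['A']),proj('side',P['B']),proj('side',P['C']))
```

```text
nl [0.4053 0.2706 0.008 ]
nr [ 0.4478 -0.0278  0.008 ]
fl [0.6287 0.3024 0.038 ]
fr [0.6728 0.0091 0.038 ]
k [0.5317 0.1364 0.07  ]
k1 [0.5071 0.1288 0.07  ]
k2 [0.5565 0.1441 0.07  ]
jl [0.5678 0.288  0.036 ]
jr [0.6103 0.0035 0.036 ]
jl2 [0.555  0.2855 0.036 ]
jr2 [0.5975 0.0013 0.036 ]
A [ 0.6348 -0.1695  0.07  ]
B [ 0.6223 -0.3324  0.07  ]
C [ 0.4331 -0.1127  0.07  ]
jig [0.53862158 0.13858987 0.023     ] 0.14524815016794945
nl -0.1129 0.15
nr -0.114 -0.1515
fl 0.1129 0.1491
fr 0.114 -0.1476
k -0.0071 -0.0011
k1 -0.0326 -0.0051
k2 0.0185 0.0028
jl 0.0505 0.1436
jr 0.0514 -0.1441
jl2 0.0375 0.143
jr2 0.0383 -0.1444
A 0.0506 -0.3188
B 0.0146 -0.4781
C -0.1408 -0.2334
knob [0.53171567 0.13643138 0.07      ] 0.3014233028424269 [0.24974197 0.59946932 0.21349375]
[[296.9462105  188.23662196]] [[395.12714103 241.83496843]] [[438.11729459 291.15384699]] [[309.58352318 259.9667425 ]]
```

```bash
python3 -m creep '[[[0,0,0.57],[0.5,-0.83,0],1],[[0,0,0.57],[0.5,-0.83,0],1],[[0,0,0.57],[0.5,-0.83,0],1],[[0,0,0.57],[0.5,-0.83,0],1],[[0,0,0.57],[0.5,-0.83,0],1],[[0,0,0.57],[0.5,-0.83,0],1],[[0,0,0.57],[0.5,-0.83,0],1],[[0,0,0.57],[0.5,-0.83,0],1],[[0,0,0.57],[0.5,-0.83,0],1],[[0,0,0.57],[0.5,-0.83,0],1]]'
python3 -m creep '[[[0,0,0.57],[0.5,-0.83,0],1],[[0,0,0.57],[0.5,-0.83,0],1],[[0,0,0.57],[0.5,-0.83,0],1],[[0,0,0.57],[0.5,-0.83,0],1],[[0,0,0],[0,0,0],1],[[0,0,0],[0,0,0],1],[[0,0,0],[0,0,0],1]]'
cat >> h.py <<'E'
def st():
    s=r.get_state(); M=R.from_quat(s['tcp_rot']).as_matrix()
    print('t',round(s['t'],2),'p',s['ee_pos'].round(4),'z',M[:,2].round(3),'y',M[:,1].round(3),'op',round(s['opening'],4),'gf',round(s['grasp_force'],1),'F',s['ft_force'].round(1),'q',s['joint_pos'].round(2))
    return s,M
E
python3 -c "from h import *;st()"
```

```text
t: 0.93
ee_pos: [0.4503, 0.2661, 0.2143]
tcp_rot: [-0.032, 0.999, -0.0, -0.0]
ft_force: [0.9, 0.5, -0.7]
opening: 0.095
grasp_force: 0.0
t: 1.52
ee_pos: [0.5296, 0.1354, 0.2141]
tcp_rot: [-0.121, 0.993, 0.0, -0.001]
ft_force: [-0.0, 0.1, 0.2]
opening: 0.0951
grasp_force: 0.0
t 1.52 p [0.5296 0.1354 0.2141] z [-0.001  0.    -1.   ] y [-0.24   0.971  0.001] op 0.0951 gf 0.0 F [-0.   0.1  0.2] q [ 0.15 -0.1   1.88  0.    1.37 -1.66]
```

```bash
python3 -m creep '[[[0,0,0],[0.05,0.02,-0.85],1],[[0,0,0],[0,0,-0.85],1],[[0,0,0],[0,0,-0.85],1],[[0,0,0],[0,0,-0.85],1],[[0,0,0],[0,0,-0.85],0.5],[[0,0,0],[0,0,0],0],[[0,0,0],[0,0,0],0],[[0,0,0],[0,0,0],0],[[0,0,0],[0,0,0],0],[[0,0,0],[0,0,0],0]]'
python3 -c "
from h import *
st(); cv2.imwrite('pics/a1.png',cv2.resize(r.capture('side')[130:260,220:420],None,fx=3,fy=3))"
```

```text
t: 2.35
ee_pos: [0.5341, 0.1366, 0.0477]
tcp_rot: [-0.122, 0.993, 0.0, 0.003]
ft_force: [-1.3, -0.3, -0.6]
opening: 0.0603
grasp_force: 0.0
t 2.35 p [0.5341 0.1366 0.0477] z [ 0.005  0.001 -1.   ] y [-0.242  0.97  -0.   ] op 0.0603 gf 0.0 F [-1.3 -0.3 -0.6] q [ 0.15  0.07  2.01  0.    1.06 -1.66]
```

```bash
python3 -m creep '[[[0,0,0],[0,0,-0.08],0],[[0,0,0],[0,0,0],0],[[0,0,0],[0,0,0],0],[[0,0,0],[0,0,0],0],[[0,0,0],[0,0,0],0],[[0,0,0],[0,0,0],0],[[0,0,0],[0,0,0],0],[[0,0,0],[0,0,0],0]]'
python3 -c "
from h import *
st()"
```

```text
t: 3.07
ee_pos: [0.5319, 0.1363, 0.0415]
tcp_rot: [-0.121, 0.993, 0.0, -0.0]
ft_force: [-0.9, 1.7, 0.3]
opening: 0.0268
grasp_force: 30.0
t 3.07 p [0.5319 0.1363 0.0415] z [-0.     0.001 -1.   ] y [-0.241  0.971  0.001] op 0.0268 gf 30.0 F [-0.9  1.7  0.3] q [ 0.15  0.08  2.01  0.    1.05 -1.66]
```

```bash
python3 -m creep '[[[0,0,1],[0,0,0],0],[[0,0,1],[0,0,0],0],[[0,0,1],[0,0,0],0],[[0,0,1],[0,0,0],0],[[0,0,1],[0,0,0],0],[[0,0,1],[0,0,0],0],[[0,0,1],[0,0,0],0],[[0,0,1],[0,0,0],0],[[0,0,1],[0,0,0],0],[[0,0,1],[0,0,0],0]]'
python3 -m creep '[[[0,0,1],[0,0,0],0],[[0,0,1],[0,0,0],0],[[0,0,1],[0,0,0],0],[[0,0,0],[0,0,0],0]]'
python3 -c "
from h import *
s,M=st(); print(s['wrist_torque'])
cv2.imwrite('pics/a2.png',np.vstack([cv2.resize(r.capture('side')[130:250,210:410],None,fx=3,fy=2.4),cv2.resize(r.capture('top')[150:270,200:400],None,fx=3,fy=2.4)])[:576])"
```

```text
t: 3.9
ee_pos: [0.5323, 0.1358, 0.0414]
tcp_rot: [-0.5, 0.866, -0.0, 0.0]
ft_force: [0.4, 0.8, -1.0]
opening: 0.0266
grasp_force: 30.0
t: 4.23
ee_pos: [0.5324, 0.1357, 0.0414]
tcp_rot: [-0.599, 0.801, -0.0, 0.0]
ft_force: [1.5, 0.5, -2.8]
opening: 0.0264
grasp_force: 30.0
t 4.23 p [0.5324 0.1357 0.0414] z [ 0.001 -0.001 -1.   ] y [-0.959  0.282 -0.001] op 0.0264 gf 30.0 F [ 1.5  0.5 -2.8] q [ 0.15  0.08  2.01 -0.    1.05 -2.7 ]
[ 0.15851103 -0.12026778  0.03982511]
```

View pics/a2.png

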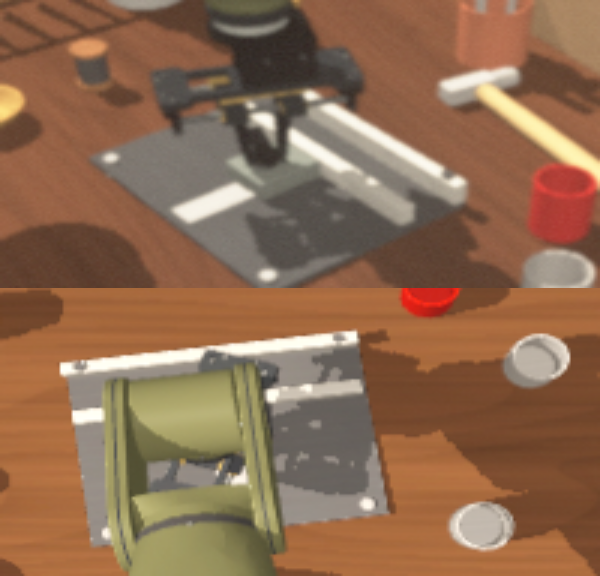

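The fingers are on the knob, but the arm hides the bar, so I'll test the turn with a gentle pull.

```bash
python3 -m creep '[[[0,0,0],[-0.12,-0.018,0],0],[[0,0,0],[-0.12,-0.018,0],0],[[0,0,0],[0,0,0],0]]'
python3 -c "
from h import *
s,M=st(); print(s['wrist_torque'])"
```

```text
t: 4.58
ee_pos: [0.5214, 0.1341, 0.0414]
tcp_rot: [-0.598, 0.801, 0.0, -0.001]
ft_force: [0.0, -1.4, 0.3]
opening: 0.0267
grasp_force: 30.0
t 4.58 p [0.5214 0.1341 0.0414] z [-0.001 -0.001 -1.   ] y [-0.959  0.284  0.001] op 0.0267 gf 30.0 F [ 0.  -1.4  0.3] q [ 0.15  0.06  2.04 -0.    1.05 -2.7 ]
[-0.10343252  0.07212679  0.0752499 ]
```

```bash
python3 -m creep '[[[0,0,0],[-0.22,-0.032,0],0],[[0,0,0],[-0.22,-0.032,0],0],[[0,0,0],[-0.22,-0.032,0],0],[[0,0,0],[-0.22,-0.032,0],0],[[0,0,0],[-0.22,-0.032,0],0],[[0,0,0],[0,0,0],0],[[0,0,0],[0,0,0],0],[[0,0,0],[0,0,0],0.6],[[0,0,0],[0,0,0],0.6],[[0,0,0],[0,0,0],0.6]]'
python3 -m creep '[[[0,0,0],[0,0,0],0.8],[[0,0,0],[0,0,0],0.8],[[0,0,0],[0,0,0.4],0.8],[[0,0,0],[0,0,0.8],0.8],[[0,0,0],[0,0,1],1],[[0,0,-0.5],[0,-0.5,0.8],1],[[0,0,-1],[0.2,-0.9,0.3],1],[[0,0,-1],[0.2,-0.9,0],1],[[0,0,-1],[0.2,-0.9,0],1],[[0,0,-1],[0.2,-0.9,0],1]]'
python3 -c "
from h import *
st(); cv2.imwrite('pics/a3.png',cv2.resize(r.capture('top')[90:290,210:490],None,fx=2.8,fy=2.8,interpolation=cv2.INTER_CUBIC))"
```

```text
t: 5.42
ee_pos: [0.4787, 0.1286, 0.0416]
tcp_rot: [-0.598, 0.801, 0.0, 0.0]
ft_force: [-0.3, 0.4, -0.6]
opening: 0.0414
grasp_force: 0.0
t: 6.25
ee_pos: [0.511, -0.0373, 0.1744]
tcp_rot: [-0.444, 0.896, -0.0, 0.001]
ft_force: [1.5, 0.4, 0.5]
opening: 0.0947
grasp_force: 0.0
t 6.25 p [ 0.511  -0.0373  0.1744] z [ 0.002  0.    -1.   ] y [-0.796  0.606 -0.001] op 0.0947 gf 0.0 F [1.5 0.4 0.5] q [-0.18 -0.16  2.    0.    1.3  -2.67]
```

View pics/a3.png

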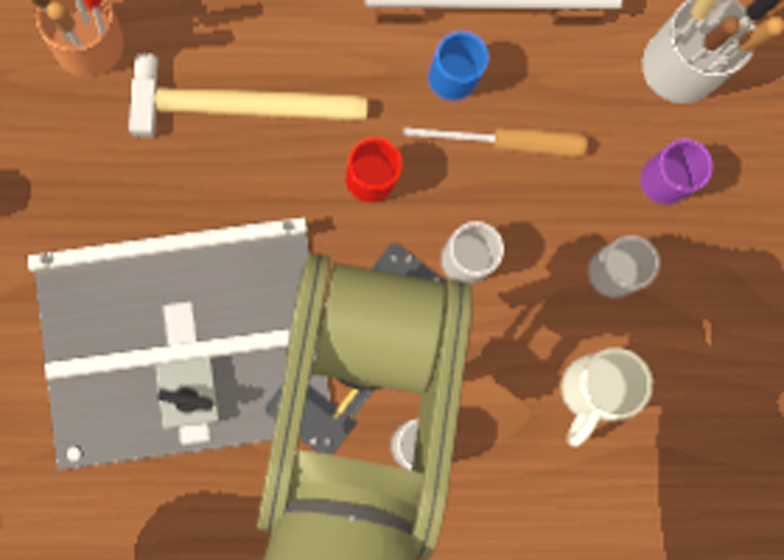

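The knob bar now lies across the jig and the jaw is drawn back, with face at about crop (165,353). Next I'll go to the free staging area and test how the wrist tilts.

```bash
python3 -m creep '[[[0,0,-1],[-0.4,-0.5,0.6],1],[[0,0,-1],[-0.4,-0.5,0.6],1],[[0,0,-1],[-0.4,-0.5,0.6],1],[[0,0,-1],[-0.4,-0.5,0.6],1],[[0,0,-1],[-0.4,-0.5,0.6],1],[[0,0,-1],[-0.4,-0.6,0],1],[[0,0,-1],[-0.4,-0.6,0],1],[[0,0,-1],[-0.4,-0.6,0],1],[[0,0,-1],[-0.4,-0.6,0],1],[[0,0,-1],[-0.4,-0.6,0],1]]'
python3 -m creep '[[[0,0,-1],[-0.4,-0.6,0],1],[[0,0,-1],[-0.3,-0.6,0],1],[[0,0,-1],[-0.1,-0.6,0],1],[[0,0,-1],[0,-0.6,0],1],[[0,0,-1],[0,-0.6,0],1],[[0,0,-1],[0,-0.6,0],1],[[0,0,-1],[0,-0.6,0],1],[[0,0,-1],[0,-0.6,0],1],[[0,0,-1],[0,0,0],1],[[0,0,-1],[0,0,0],1]]'
python3 -m creep '[[[0,0,-1],[0,0,0],1],[[0,0,-1],[0,0,0],1],[[0,0,-1],[0,0,0],1],[[0,0,-1],[0,0,0],1],[[0,0,-1],[0,0,0],1],[[0,0,-1],[0,0,0],1],[[0,0,-1],[0,0,0],1],[[0,0,-1],[0,0,0],1],[[0,0,-1],[0,0,0],1],[[0,0,-1],[0,0,0],1]]'
python3 -c "from h import *;st()"
python3 -m creep '[[[-1,0,-1],[0,0,0],1],[[-1,0,0],[0,0,0],1],[[-1,0,0],[0,0,0],1],[[-1,0,0],[0,0,0],1],[[-1,0,0],[0,0,0],1],[[-1,0,0],[0,0,0],1],[[-1,0,0],[0,0,0],1],[[-1,0,0],[0,0,0],1],[[-1,0,0],[0,0,0],1],[[-1,0,0],[0,0,0],1]]'
python3 -m creep '[[[-1,0,0],[0,0,0],1],[[-1,0,0],[0,0,0],1],[[-1,0,0],[0,0,0],1],[[-1,0,0],[0,0,0],1],[[-1,0,0],[0,0,0],1],[[-1,0,0],[0,0,0],1],[[0,0,0],[0,0,0],1]]'
python3 -c "
from h import *;st()
cv2.imwrite('pics/a4.png',r.capture('side'))"
```

```text
t: 7.13
ee_pos: [0.3497, -0.2566, 0.2936]
tcp_rot: [-0.06, 0.998, -0.0, 0.0]
ft_force: [-0.2, 0.1, -0.1]
opening: 0.0948
grasp_force: 0.0
t: 7.97
ee_pos: [0.3184, -0.4488, 0.2927]
tcp_rot: [0.334, 0.943, 0.001, -0.0]
ft_force: [0.5, 0.0, 0.1]
opening: 0.095
grasp_force: 0.0
t: 8.8
ee_pos: [0.3188, -0.4476, 0.2932]
tcp_rot: [0.674, 0.739, 0.0, -0.0]
ft_force: [-0.1, -0.0, 0.1]
opening: 0.0953
grasp_force: 0.0
t 8.8 p [ 0.3188 -0.4476  0.2932] z [ 0.     0.001 -1.   ] y [0.996 0.091 0.   ] op 0.0953 gf 0.0 F [-0.1 -0.   0.1] q [-1.05 -0.14  1.78  0.    1.5  -1.14]
t: 9.63
ee_pos: [0.3189, -0.4475, 0.2939]
tcp_rot: [0.646, 0.655, -0.279, 0.274]
ft_force: [0.2, 0.6, -0.6]
opening: 0.095
grasp_force: 0.0
t: 10.22
ee_pos: [0.3101, -0.4391, 0.3103]
tcp_rot: [0.573, 0.582, -0.411, 0.405]
ft_force: [0.4, -0.3, 0.3]
opening: 0.095
grasp_force: 0.0
t 10.22 p [ 0.3101 -0.4391  0.3103] z [ 0.001 -0.943 -0.334] y [ 1.     0.006 -0.014] op 0.095 gf 0.0 F [ 0.4 -0.3  0.3] q [-0.64 -0.54  2.38 -1.35  0.89  0.06]
```

View pics/a4.png

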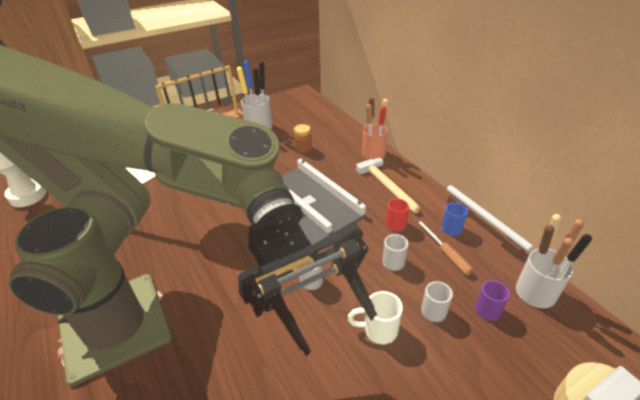

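The side view shows the tool tilted but stopped by joint 4's lower limit (-1.35), so the tilt must go the other way, pointing +y. I'll fit the arm lengths so I know how low the wrist comes.

Run:
```python
from h import *
from scipy.optimize import least_squares
D=[([1.0934,.12445,1.65155],[.2497,.5995,.2135],[0,0,-1]),([.15,-.10,1.88],[.5296,.1354,.2141],[0,0,-1]),([.15,.08,2.01],[.5319,.1363,.0415],[0,0,-1]),([-.18,-.16,2.0],[.511,-.0373,.1744],[0,0,-1]),([-1.05,-.14,1.78],[.3188,-.4476,.2932],[0,0,-1]),([-.64,-.54,2.38],[.3101,-.4391,.3103],[.001,-.943,-.334])]
s=r.get_state();M=R.from_quat(s['tcp_rot']).as_matrix();D[-1]=(s['joint_pos'][:3],s['ee_pos'],M[:,2])
def f(p):
    a,L1,L2,H,d=p;o=[]
    for q,e,z in D:
        w=a+L1*np.sin(q[1])+L2*np.sin(q[1]+q[2]); W=np.array([w*np.cos(q[0]),w*np.sin(q[0]),H+L1*np.cos(q[1])+L2*np.cos(q[1]+q[2])])
        o+=list(W+d*np.array(z)-e)
    return np.array(o)
S=least_squares(f,[0,.45,.55,.4,.3]);print(S.x.round(3),f(S.x).round(3))
```

```text
[-0.001  0.391  0.601  0.196  0.243] [ 0.042 -0.035  0.005  0.011 -0.054  0.003  0.013 -0.054  0.003 -0.004
 -0.055  0.004 -0.048 -0.024  0.005 -0.008 -0.014 -0.02 ]
```

```bash
cat > kin.py <<'E'
from h import *
from scipy.optimize import least_squares
D=[([1.0934,.12445,1.65155],[.2497,.5995,.2135],[0,0,-1]),([.15,-.10,1.88],[.5296,.1354,.2141],[0,0,-1]),([.15,.08,2.01],[.5319,.1363,.0415],[0,0,-1]),([-.18,-.16,2.0],[.511,-.0373,.1744],[0,0,-1]),([-1.05,-.14,1.78],[.3188,-.4476,.2932],[0,0,-1]),([-.6419,-.5399,2.3802],[.3101,-.4391,.3103],[.001,-.943,-.334])]
def fk(p,q):
    a,L1,L2,H,d,b=p; w=a+L1*np.sin(q[1])+L2*np.sin(q[1]+q[2]); c,s=np.cos(q[0]),np.sin(q[0])
    return np.array([w*c-b*s,w*s+b*c,H+L1*np.cos(q[1])+L2*np.cos(q[1]+q[2])])
def f(p): return np.concatenate([fk(p,q)+p[4]*np.array(z)-e for q,e,z in D])
S=least_squares(f,[0,.45,.55,.4,.3,.05]).x
E
python3 -c "
from kin import *;print(S.round(3),abs(f(S)).max().round(4)); s,M=st(); print(fk(S,s['joint_pos']).round(3))"
```

```text
[-0.009  0.443  0.61   0.188  0.289  0.054] 0.0101
t 10.27 p [ 0.3106 -0.4397  0.3113] z [ 0.002 -0.943 -0.333] y [ 1.     0.007 -0.013] op 0.0952 gf 0.0 F [-0.5  0.3  0.2] q [-0.64 -0.54  2.38 -1.35  0.89  0.06]
[ 0.314 -0.166  0.408]
```

```bash
python3 -m creep '[[[1,0,0],[0.15,0.4,0],1],[[1,0,0],[0.15,0.4,0],1],[[1,0,0],[0.15,0.4,0],1],[[1,0,0],[0.15,0.4,0],1],[[1,0,0],[0.15,0.4,0],1],[[1,0,0],[0.15,0.5,0],1],[[1,0,0],[0.15,0.5,0],1],[[1,0,0],[0.15,0.5,0],1],[[1,0,0],[0.2,0.6,0],1],[[1,0,0],[0.2,0.6,0],1]]'
python3 -m creep '[[[1,0,0],[0.25,0.6,-0.5],1],[[1,0,0],[0.25,0.6,-0.5],1],[[1,0,0],[0.25,0.6,-0.5],1],[[1,0,0],[0.25,0.6,-0.5],1],[[1,0,0],[0.25,0.5,-0.5],1],[[0.4,0,0],[0.2,0.4,-0.5],1],[[0,0,0],[0,0,0],1],[[0,0,0],[0,0,0],1]]'
cat > see.py <<'E'
from h import *
def top():
    im=r.capture('top'); hsv=cv2.cvtColor(im,cv2.COLOR_BGR2HSV); m=((hsv[...,1]<60)&(hsv[...,2]>70)).astype('uint8')
    k,l,s,c=cv2.connectedComponentsWithStats(m)
    for i in range(1,k):
        if 200<s[i,4]<600 and 190<c[i][0]<480 and c[i][1]>150: print('blob',s[i],c[i].round(1),onz('top',c[i],.04).round(3))
    return im
if __name__=='__main__': st(); top()
E
python3 see.py
```

```text
t: 11.1
ee_pos: [0.3753, -0.2515, 0.3125]
tcp_rot: [0.686, 0.696, -0.15, 0.15]
ft_force: [0.2, -1.0, 0.2]
opening: 0.0952
grasp_force: 0.0
t: 11.77
ee_pos: [0.4321, -0.1205, 0.1904]
tcp_rot: [0.702, 0.712, -0.0, -0.001]
ft_force: [-0.1, 0.0, 0.2]
opening: 0.095
grasp_force: 0.0
t 11.77 p [ 0.4321 -0.1205  0.1904] z [-0.002  0.001 -1.   ] y [ 1.     0.015 -0.002] op 0.095 gf 0.0 F [-0.1  0.   0.2] q [-0.39 -0.33  2.11  0.    1.36 -0.41]
blob [368 169  22  22 365] [378.3 179.8] [ 0.636 -0.171  0.04 ]
blob [420 174  26  22 406] [432.8 184.6] [ 0.623 -0.335  0.04 ]
blob [350 210  40  45 500] [368.8 223.2] [ 0.507 -0.141  0.04 ]
blob [360 270  32  19 492] [375.2 279.6] [ 0.343 -0.159  0.04 ]
blob [345 308  44  22 223] [367.  316.9] [ 0.237 -0.134  0.04 ]
```

```bash
python3 -m creep '[[[0,0,0],[0.02,0.18,-0.9],1],[[0,0,0],[0,0,-0.9],1],[[0,0,0],[0,0,-0.9],1],[[0,0,0],[0,0,-0.9],1],[[0,0,0],[0,0,-0.25],0],[[0,0,0],[0,0,0],0],[[0,0,0],[0,0,0],0],[[0,0,0],[0,0,0],0],[[0,0,0],[0,0,0],0],[[0,0,0],[0,0,0],0]]'
python3 -m creep '[[[0,0,0],[0,0,0],0],[[0,0,0],[0,0,0],0],[[0,0,0],[0,0,0],0]]'
python3 -c "from h import *;st()"
```

```text
t: 12.65
ee_pos: [0.4346, -0.1137, 0.0394]
tcp_rot: [0.702, 0.712, 0.001, 0.002]
ft_force: [-1.9, -0.6, 2.5]
opening: 0.0608
grasp_force: 0.9
t: 12.9
ee_pos: [0.4338, -0.1134, 0.0382]
tcp_rot: [0.702, 0.712, 0.001, 0.001]
ft_force: [-1.9, -0.3, 4.4]
opening: 0.0558
grasp_force: 3.0
t 12.9 p [ 0.4338 -0.1134  0.0382] z [ 0.002  0.    -1.   ] y [1.    0.015 0.002] op 0.0558 gf 3.0 F [-1.9 -0.3  4.4] q [-0.38 -0.15  2.24  0.    1.05 -0.39]
```

```bash
python3 -m creep '[[[0,0,0],[0,0,0],0],[[0,0,0],[0,0,0.4],0],[[0,0,0],[0,0,0.4],0],[[0,0,0],[-0.57,0.47,0],0],[[0,0,0],[-0.57,0.47,0],0],[[0,0,0],[-0.57,0.47,0],0],[[0,0,0],[-0.57,0.47,0],0],[[0,0,0],[-0.57,0.47,0],0],[[0,0,0],[0,0,0],0],[[0,0,0],[0,0,-0.4],0]]'
python3 -c "from h import *;st()"
python3 -m creep '[[[0,0,0],[0,0,-0.35],0],[[0,0,0],[0,0,0],0],[[0,0,0],[0,0,0],0.8],[[0,0,0],[0,0,0],0.8],[[0,0,0],[0,0,0],0.8],[[0,0,0],[0,0,0],0.9]]'
python3 -c "from h import *;st()"
```

```text
t: 13.73
ee_pos: [0.3204, -0.0186, 0.0546]
tcp_rot: [0.701, 0.713, 0.003, 0.003]
ft_force: [1.1, -0.3, -1.0]
opening: 0.0555
grasp_force: 30.0
t 13.73 p [ 0.3204 -0.0186  0.0546] z [ 0.008  0.    -1.   ] y [1.    0.016 0.008] op 0.0555 gf 30.0 F [ 1.1 -0.3 -1. ] q [-0.23 -0.57  2.5   0.    1.2  -0.24]
t: 14.23
ee_pos: [0.3195, -0.0191, 0.0395]
tcp_rot: [0.702, 0.712, 0.001, -0.0]
ft_force: [-0.8, -0.6, 0.4]
opening: 0.0767
grasp_force: 0.0
t 14.23 p [ 0.3195 -0.0191  0.0395] z [ 0.001  0.001 -1.   ] y [1.    0.014 0.001] op 0.0767 gf 0.0 F [-0.8 -0.6  0.4] q [-0.23 -0.54  2.51  0.    1.17 -0.24]
```

```bash
python3 -m creep '[[[0,0,0],[0,0,1],1],[[0,0,0],[0,0,1],1],[[0.5,0,0],[0,-0.2,0.5],1],[[1,0,0],[0,-0.3,0],1],[[1,0,0],[0,-0.3,0],1],[[1,0,0],[0,-0.3,0],1],[[1,0,0],[0,-0.3,0],1],[[1,0,0],[0,-0.3,0],1],[[1,0,0],[0,-0.3,0],1],[[1,0,0],[0,-0.3,0],1]]'
python3 -m creep '[[[1,0,0],[0,-0.2,0],1],[[1,0,0],[0,-0.2,0],1],[[1,0,0],[0,-0.2,0],1],[[1,0,0],[0,0,0],1],[[1,0,0],[0,0,0],1],[[1,0,0],[0,0,0],1],[[1,0,0],[0,0,0],1],[[1,0,0],[0,0,0],1],[[0.9,0,0],[0,0,0],1],[[0,0,0],[0,0,0],1]]'
python3 -c "
from kin import *;s,M=st(); print('wrist',fk(S,s['joint_pos']).round(3))
from see import top; top()"
```

```text
t: 15.07
ee_pos: [0.3193, -0.1125, 0.1398]
tcp_rot: [0.671, 0.68, 0.213, -0.208]
ft_force: [-0.5, 0.3, 0.4]
opening: 0.0953
grasp_force: 0.0
t: 15.9
ee_pos: [0.3186, -0.135, 0.1373]
tcp_rot: [0.556, 0.562, 0.436, -0.43]
ft_force: [0.1, 0.7, -0.2]
opening: 0.095
grasp_force: 0.0
t 15.9 p [ 0.3186 -0.135   0.1373] z [ 0.001  0.968 -0.25 ] y [1.    0.002 0.011] op 0.095 gf 0.0 F [ 0.1  0.7 -0.2] q [-1.02  0.24  2.09  0.59  2.01 -1.15]
wrist [ 0.327 -0.431  0.199]
blob [368 169  22  22 365] [378.3 179.8] [ 0.636 -0.171  0.04 ]
blob [420 174  26  22 405] [432.8 184.6] [ 0.623 -0.335  0.04 ]
blob [318 278  20  21 335] [327.4 288.3] [ 0.317 -0.02   0.04 ]
blob [446 281  13  26 221] [450.9 292.2] [ 0.307 -0.379  0.04 ]
```

```bash
python3 -m creep '[[[0,0,0],[0,0,-0.75],1],[[0,0,0],[0,0,-0.75],1],[[0,0,0],[0,0,-0.75],1],[[0,0,0],[0,0,0],1],[[0,0,0],[0,0,0],1]]'
python3 -c "
from kin import *;s,M=st(); print('wrist',fk(S,s['joint_pos']).round(3),s['joint_torque'].round(1))
cv2.imwrite('pics/a5.png',r.capture('side'))"
```

```text
t: 16.37
ee_pos: [0.3189, -0.1347, 0.0495]
tcp_rot: [0.556, 0.564, 0.435, -0.429]
ft_force: [0.1, -0.1, -0.8]
opening: 0.0952
grasp_force: 0.0
t 16.37 p [ 0.3189 -0.1347  0.0495] z [-0.     0.967 -0.253] y [1.    0.004 0.013] op 0.0952 gf 0.0 F [ 0.1 -0.1 -0.8] q [-1.02  0.42  2.07  0.56  1.87 -1.25]
wrist [ 0.33  -0.434  0.108] [ -0.  -34.8 -17.    0.8   2.6   0. ]
```

View pics/a5.png

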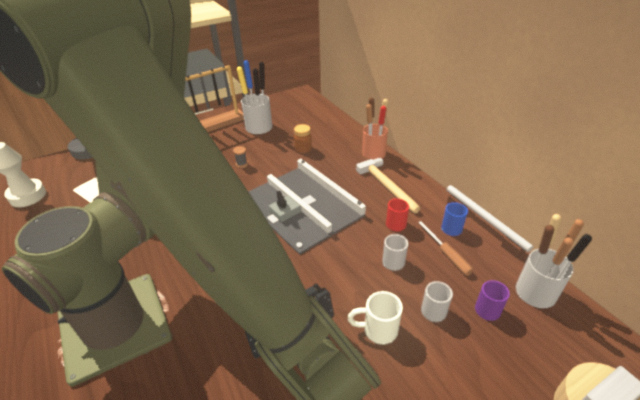

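The forearm hides the gripper, but forces are near zero and the bystanders are untouched. I'll lower a little further and go in.

```bash
python3 -m creep '[[[0,0,0],[0,0,-0.3],1],[[0,0,0],[0,0,-0.27],1],[[0,0,0],[0,0.8,0],1],[[0,0,0],[0,0.8,0],1],[[0,0,0],[0,0.8,0],1],[[0,0,0],[0,0.7,0],1],[[0,0,0],[0,0.2,0],0.5],[[0,0,0],[0,0,0],0],[[0,0,0],[0,0,0],0],[[0,0,0],[0,0,0],0]]'
python3 -m creep '[[[0,0,0],[0,0,0],0],[[0,0,0],[0,0,0],0],[[0,0,0],[0,0,0],0],[[0,0,0],[0,0,0],0],[[0,0,0],[0,0,0],0]]'
python3 -c "
from kin import *;s,M=st(); print('wrist',fk(S,s['joint_pos']).round(3),s['joint_torque'].round(1))"
```

```text
t: 17.25
ee_pos: [0.3201, -0.0047, 0.0266]
tcp_rot: [0.556, 0.565, 0.435, -0.427]
ft_force: [-0.4, -0.5, 0.1]
opening: 0.0739
grasp_force: 0.0
t: 17.67
ee_pos: [0.3194, -0.0036, 0.0262]
tcp_rot: [0.556, 0.564, 0.435, -0.428]
ft_force: [0.4, -2.2, 0.6]
opening: 0.0553
grasp_force: 30.0
t 17.67 p [ 0.3194 -0.0036  0.0262] z [ 0.001  0.967 -0.255] y [1.    0.003 0.014] op 0.0553 gf 30.0 F [ 0.4 -2.2  0.6] q [-0.86  0.34  2.27  0.7   1.72 -1.24]
wrist [ 0.335 -0.303  0.081] [  0.5 -29.4 -13.5   0.9   2.7  -0. ]
```

```bash
python3 -m creep '[[[0,0,0],[0,0,0.8],0],[[0,0,0],[0,0,0.8],0],[[0,1,-0.263],[0,0,0.8],0],[[0,1,-0.263],[0,0,0],0],[[0,1,-0.263],[0,0,0],0],[[0,1,-0.263],[0,0,0],0],[[0,1,-0.263],[0,0,0],0],[[0,1,-0.263],[0,0,0],0],[[0,1,-0.263],[0,0,0],0],[[0,1,-0.263],[0,0,0],0]]'
python3 -m creep '[[[0,1,-0.263],[0,0,0],0],[[0,1,-0.263],[0,0,0],0],[[0,1,-0.263],[0,0,0],0],[[0,1,-0.263],[0,0,0],0],[[0,1,-0.263],[0,0,0],0],[[0,1,-0.263],[0,0,0],0],[[0,1,-0.263],[0,0,0],0],[[0,1,-0.263],[0,0,0],0],[[0,1,-0.263],[0,0,0],0],[[0,1,-0.263],[0,0,0],0]]'
python3 -c "from h import *;st()"
python3 -m creep '[[[0,1,-0.263],[0,0,0],0],[[0,1,-0.263],[0,0,0],0],[[0,1,-0.263],[0,0,0],0],[[0,1,-0.263],[0,0,0],0],[[0,1,-0.263],[0,0,0],0],[[0,1,-0.263],[0,0,0],0],[[0,1,-0.263],[0,0,0],0],[[0,1,-0.263],[0,0,0],0],[[0,1,-0.263],[0,0,0],0],[[0,1,-0.263],[0,0,0],0]]'
python3 -m creep '[[[0,1,-0.263],[0,0,0],0],[[0,1,-0.263],[0,0,0],0],[[0,1,-0.263],[0,0,0],0],[[0,1,-0.263],[0,0,0],0],[[0,1,-0.263],[0,0,0],0],[[0,1,-0.263],[0,0,0],0],[[0,1,-0.263],[0,0,0],0],[[0,1,-0.263],[0,0,0],0],[[0,1,-0.263],[0,0,0],0],[[0,1,-0.263],[0,0,0],0]]'
python3 -c "from h import *;st();cv2.imwrite('pics/a6.png',r.capture('top')[150:400,180:500])"
```

```text
t: 18.5
ee_pos: [0.3187, -0.0028, 0.1216]
tcp_rot: [0.71, 0.351, 0.27, -0.547]
ft_force: [-0.1, 0.0, -2.3]
opening: 0.0554
grasp_force: 30.0
t: 19.33
ee_pos: [0.3187, -0.0028, 0.1215]
tcp_rot: [0.791, 0.036, 0.028, -0.61]
ft_force: [0.6, 0.3, -1.6]
opening: 0.0556
grasp_force: 30.0
t 19.33 p [ 0.3187 -0.0028  0.1215] z [-0.     0.967 -0.255] y [ 0.091 -0.254 -0.963] op 0.0556 gf 30.0 F [ 0.6  0.3 -1.6] q [-0.86  0.08  2.31  0.73  1.89  0.4 ]
t: 20.17
ee_pos: [0.3187, -0.0028, 0.1216]
tcp_rot: [0.739, -0.285, -0.22, -0.569]
ft_force: [0.2, 0.7, -2.1]
opening: 0.0553
grasp_force: 30.0
t: 21.0
ee_pos: [0.3187, -0.0028, 0.1215]
tcp_rot: [0.562, -0.558, -0.43, -0.433]
ft_force: [0.1, 0.7, -3.1]
opening: 0.055
grasp_force: 30.0
t 21.0 p [ 0.3187 -0.0028  0.1215] z [-0.     0.967 -0.255] y [-1.    -0.002 -0.007] op 0.055 gf 30.0 F [ 0.1  0.7 -3.1] q [-0.86  0.08  2.31  0.73  1.89  2.05]
```

View pics/a6.png

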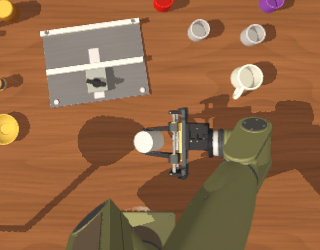

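Viewed from above, the inverted beaker shows its closed bottom at crop (145,142) and is held firmly. Next I level the tool a little, lower it until the rim touches, press the beaker flat and release.

```bash
python3 -m creep '[[[0.55,0,0],[0,0,-0.6],0],[[0.55,0,0],[0,0,-0.6],0],[[0,0,0],[0,0,-0.6],0],[[0,0,0],[0,0,0],0],[[0,0,0],[0,0,0],0]]'
python3 -c "from h import *;st()"
python3 -m creep '[[[0,0,0],[0,-0.12,-0.08],0],[[0,0,0],[0,-0.12,-0.08],0],[[0,0,0],[0,-0.12,-0.08],0],[[0,0,0],[0,-0.12,-0.06],0],[[0,0,0],[0,0,0],0],[[0,0,0],[0,0,0],0]]'
python3 -c "from h import *;st()"
```

```text
t: 21.47
ee_pos: [0.3185, -0.0024, 0.05]
tcp_rot: [0.543, -0.537, -0.455, -0.459]
ft_force: [-0.2, -0.5, -1.3]
opening: 0.0556
grasp_force: 30.0
t 21.47 p [ 0.3185 -0.0024  0.05  ] z [-0.001  0.986 -0.165] y [-1.    -0.002 -0.011] op 0.0556 gf 30.0 F [-0.2 -0.5 -1.3] q [-0.86  0.35  2.26  0.72  1.81  1.9 ]
t: 21.97
ee_pos: [0.3191, -0.0229, 0.04]
tcp_rot: [0.544, -0.536, -0.454, -0.46]
ft_force: [-1.1, 0.9, 6.3]
opening: 0.0551
grasp_force: 30.0
t 21.97 p [ 0.3191 -0.0229  0.04  ] z [-0.001  0.986 -0.165] y [-1.    -0.003 -0.014] op 0.0551 gf 30.0 F [-1.1  0.9  6.3] q [-0.89  0.39  2.23  0.69  1.81  1.88]
```

```bash
python3 -m creep '[[[0,0,0],[0,-0.05,-0.06],0],[[0,0,0],[0,-0.05,-0.04],0],[[0,0,0],[0,0,0],0],[[0,0,0],[0,0,0],0]]'
python3 -c "from h import *;st()"
python3 -m creep '[[[0,0,0],[0,0,0],1],[[0,0,0],[0,0,0],1],[[0,0,0],[0,0,0],1],[[0,0,0],[0,0,0],1],[[0,0,0],[0,0,0],1],[[0,0,0],[0,-0.6,0],1],[[0,0,0],[0,-0.8,0],1],[[0,0,0],[0,-0.8,0],1],[[0,0,0],[0,-0.8,0.2],1],[[0,0,0],[0,-0.2,1],1]]'
python3 -c "
from see import *;st();im=top();cv2.imwrite('pics/a7.png',cv2.resize(im[250:320,290:400],None,fx=4,fy=4))"
```

```text
t: 22.3
ee_pos: [0.3191, -0.0269, 0.037]
tcp_rot: [0.543, -0.535, -0.454, -0.461]
ft_force: [-2.0, -0.8, 9.2]
opening: 0.0551
grasp_force: 30.0
t 22.3 p [ 0.3191 -0.0269  0.037 ] z [-0.001  0.987 -0.163] y [-1.    -0.003 -0.014] op 0.0551 gf 30.0 F [-2.  -0.8  9.2] q [-0.9   0.41  2.22  0.68  1.81  1.88]
t: 23.13
ee_pos: [0.3181, -0.1555, 0.0783]
tcp_rot: [0.54, -0.537, -0.456, -0.46]
ft_force: [0.3, 1.2, -0.8]
opening: 0.0952
grasp_force: 0.0
t 23.13 p [ 0.3181 -0.1555  0.0783] z [ 0.001  0.987 -0.161] y [-1.     0.    -0.006] op 0.0952 gf 0.0 F [ 0.3  1.2 -0.8] q [-1.05  0.44  2.02  0.57  1.99  1.91]
blob [368 169  22  22 364] [378.3 179.8] [ 0.636 -0.171  0.04 ]
blob [420 174  26  22 406] [432.8 184.6] [ 0.623 -0.335  0.04 ]
blob [328 278  21  21 337] [337.6 287.9] [ 0.319 -0.049  0.04 ]
```

View pics/a7.png

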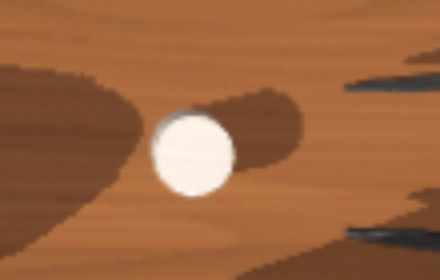

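Beaker C stands mouth-down and flat near (.319,-.049). Now I untilt, roll back and come over it from above.

```bash
python3 -m creep '[[[-1,-0.98,0.2],[0,0,0.25],1],[[-1,-0.96,0.28],[0,0,0.25],1],[[-1,-0.94,0.35],[0,0,0.25],1],[[-1,-0.9,0.43],[0,0,0.25],1],[[-1,-0.87,0.5],[0,0,0.25],1],[[-1,-0.82,0.57],[0,0,0.25],1],[[-1,-0.78,0.63],[0,0,0.25],1],[[-1,-0.72,0.69],[0,0,0.25],1],[[-1,-0.67,0.75],[0,0,0],1],[[-1,-0.61,0.8],[0,0,0],1]]'
python3 -m creep '[[[-1,-0.54,0.84],[0,0.26,0],1],[[-1,-0.47,0.88],[0,0.26,0],1],[[-1,-0.4,0.92],[0,0.26,0],1],[[-1,-0.32,0.95],[0,0.26,0],1],[[-1,-0.25,0.97],[0,0.26,0],1],[[-1,-0.17,0.99],[0,0.26,0],1],[[-1,-0.09,1],[0,0.26,0],1],[[-0.6,0,1],[0,0.26,0],1],[[0,0,1],[0,0.26,0],1],[[0,0,1],[0,0.26,0],1]]'
python3 -m creep '[[[0,0,0.8],[0,0,0],1],[[0,0,0],[0,0,0],1]]'
python3 -c "
from see import *;s,M=st();print(R.from_matrix(M@np.diag([1,-1,-1.])).as_rotvec()/.08,onz('top',(338.2,288.5),.07)); top()"
```

```text
t: 24.02
ee_pos: [0.3193, -0.1546, 0.1631]
tcp_rot: [0.889, -0.352, -0.105, -0.275]
ft_force: [0.5, 0.2, -0.7]
opening: 0.0952
grasp_force: 0.0
t: 24.85
ee_pos: [0.3186, -0.0487, 0.1621]
tcp_rot: [1.0, 0.025, 0.003, 0.0]
ft_force: [-0.0, -0.6, -0.6]
opening: 0.0954
grasp_force: 0.0
t: 25.02
ee_pos: [0.3187, -0.0494, 0.1619]
tcp_rot: [0.998, 0.055, 0.003, -0.0]
ft_force: [-0.4, 0.0, -0.2]
opening: 0.0953
grasp_force: 0.0
t 25.02 p [ 0.3187 -0.0494  0.1619] z [ 0.006  0.    -1.   ] y [ 0.11  -0.994  0.   ] op 0.0953 gf 0.0 F [-0.4  0.  -0.2] q [-0.32 -0.69  2.38  0.    1.44  1.14]
[ 0.00210654 -0.0745617   1.38385389] [ 0.31978726 -0.04932381  0.07      ]
blob [368 169  22  22 365] [378.3 179.8] [ 0.636 -0.171  0.04 ]
blob [420 174  26  22 406] [432.8 184.6] [ 0.623 -0.335  0.04 ]
blob [304 285  23  32 477] [313.4 299.5] [0.285 0.02  0.04 ]
blob [307 376  43  19 219] [326.8 385.7] [ 0.045 -0.019  0.04 ]
```

```bash
python3 -m creep '[[[0,0.07,0],[0.02,0,-0.8],1],[[0,0,0.2],[0,0,-0.8],1],[[0,0,0.2],[0,0,-0.8],1],[[0,0,0],[0,0,-0.75],0.7],[[0,0,0],[0,0,0],0],[[0,0,0],[0,0,0],0],[[0,0,0],[0,0,0],0],[[0,0,0],[0,0,0],0],[[0,0,0],[0,0,0],0],[[0,0,0],[0,0,0],0]]'
python3 -m creep '[[[0,0,0],[0,0,0],0],[[0,0,0],[0,0,0],0]]'
python3 -c "from h import *;st()"
```

```text
t: 25.9
ee_pos: [0.3213, -0.0506, 0.0381]
tcp_rot: [0.998, 0.069, 0.002, 0.0]
ft_force: [-0.3, 0.4, 4.7]
opening: 0.0557
grasp_force: 30.0
t: 26.07
ee_pos: [0.3213, -0.0506, 0.0381]
tcp_rot: [0.998, 0.07, 0.002, 0.0]
ft_force: [-0.4, 0.4, 7.1]
opening: 0.0557
grasp_force: 30.0
t 26.07 p [ 0.3213 -0.0506  0.0381] z [ 0.003 -0.    -1.   ] y [ 0.139 -0.99   0.001] op 0.0557 gf 30.0 F [-0.4  0.4  7.1] q [-0.32 -0.52  2.5   0.    1.15  1.11]
```

```bash
python3 -m creep '[[[0,0,0],[0,0,0.9],0],[[0,0,0],[0,0,0.9],0],[[0,0,0],[0.3,0.3,0.7],0],[[0,0,0],[0.6,0.68,0],0],[[0,0,0],[0.6,0.68,0],0],[[0,0,0],[0.6,0.68,0],0],[[0,0,0],[0.6,0.68,0],0],[[0,0,0],[0.6,0.68,0],0],[[0,0,0],[0.6,0.68,0],0],[[0,0,0],[0.6,0.68,0],0]]'
python3 -m creep '[[[0,0,0],[0.6,0.68,0],0],[[0,0,0],[0.6,0.68,0],0],[[0,0,0],[0.6,0.68,0],0],[[0,0,0],[0.1,0.04,0],0],[[0,0,0],[0,0,0],0],[[0,0,0],[0,0,0],0]]'
python3 -c "from h import *;st()"
```

```text
t: 26.9
ee_pos: [0.5004, 0.1539, 0.1356]
tcp_rot: [0.998, 0.07, -0.0, 0.0]
ft_force: [-0.1, -1.3, -0.9]
opening: 0.0556
grasp_force: 30.0
t: 27.4
ee_pos: [0.575, 0.235, 0.1353]
tcp_rot: [0.998, 0.07, -0.001, 0.0]
ft_force: [-0.7, 0.8, -2.3]
opening: 0.0554
grasp_force: 30.0
t 27.4 p [0.575  0.235  0.1353] z [-0.002 -0.001 -1.   ] y [ 0.139 -0.99   0.   ] op 0.0554 gf 30.0 F [-0.7  0.8 -2.3] q [ 0.3   0.12  1.79 -0.    1.23  1.73]
```

```bash
python3 -m creep '[[[0,0,0],[0,0,-0.7],0],[[0,0,0],[0,0,-0.7],0],[[0,0,0],[0,0,-0.5],0],[[0,0,0],[0,0,-0.3],0],[[0,0,0],[0,0,0],0],[[0,0,0],[0,0,0],0]]'
python3 -m creep '[[[0,0,0],[0,0,-0.04],0],[[0,0,0],[0,0,0],0.8],[[0,0,0],[0,0,0],0.8],[[0,0,0],[0,0,0],0.8],[[0,0,0],[0,0,0],0.8],[[0,0,0],[0,0,0.8],0.8],[[0,0,0],[0,0,0.9],1],[[0,0,0],[0,0,0.9],1],[[0,0,0],[0.3,-0.8,0],1],[[0,0,0],[0.3,-0.8,0],1]]'
python3 -c "
from see import *;st();im=top()"
```

```text
t: 27.9
ee_pos: [0.5754, 0.2346, 0.0484]
tcp_rot: [0.998, 0.069, 0.0, -0.0]
ft_force: [-0.3, -0.3, -1.9]
opening: 0.0558
grasp_force: 30.0
t: 28.73
ee_pos: [0.6021, 0.1726, 0.1555]
tcp_rot: [0.997, 0.072, 0.004, -0.001]
ft_force: [-0.2, -0.0, -1.3]
opening: 0.0937
grasp_force: 0.0
t 28.73 p [0.6021 0.1726 0.1555] z [ 0.008  0.002 -1.   ] y [ 0.143 -0.99  -0.001] op 0.0937 gf 0.0 F [-0.2 -0.  -1.3] q [0.19 0.11 1.77 0.   1.26 1.62]
blob [368 169  22  22 356] [378.3 179.8] [ 0.636 -0.171  0.04 ]
blob [421 174  25  22 405] [432.8 184.6] [ 0.623 -0.335  0.04 ]
blob [226 187  37  18 398] [244.4 195.6] [0.586 0.227 0.04 ]
```

```bash
python3 -m creep '[[[0,0,1],[0.08,-0.85,0],1],[[0,0,1],[0.08,-0.85,0],1],[[0,0,1],[0.08,-0.85,0],1],[[0,0,1],[0.08,-0.85,0],1],[[0,0,1],[0.08,-0.85,0],1],[[0,0,1],[0.08,-0.85,0],1],[[0,0,1],[0.08,-0.85,0],1],[[0,0,1],[0.08,-0.85,0],1],[[0,0,1],[0.08,-0.85,0],1],[[0,0,1],[0.08,-0.85,0],1]]'
python3 -m creep '[[[0,0,1],[0,0,0],1],[[0,0,1],[0,0,0],1],[[0,0,1],[0,0,0],1],[[0,0,1],[0,0,0],1],[[0,0,1],[0,0,0],1],[[0,0,1],[0,0,0],1],[[0,0,1],[0,0,0],1],[[0,0,0.9],[0,0,0],1],[[0,0,0],[0,0,0],1]]'
python3 -c "
from see import *;st();top();cv2.imwrite('pics/b0.png',cv2.resize(r.capture('side')[140:260,220:420],None,fx=3.5,fy=3.5))"
```

```text
t: 29.62
ee_pos: [0.6318, -0.1702, 0.1507]
tcp_rot: [0.891, 0.454, 0.0, -0.0]
ft_force: [0.4, 0.7, -0.3]
opening: 0.0951
grasp_force: 0.0
t: 30.37
ee_pos: [0.6318, -0.1685, 0.1505]
tcp_rot: [0.706, 0.708, -0.0, -0.0]
ft_force: [0.5, -0.2, -1.0]
opening: 0.0951
grasp_force: 0.0
t 30.37 p [ 0.6318 -0.1685  0.1505] z [-0.  0. -1.] y [ 1.     0.002 -0.   ] op 0.0951 gf 0.0 F [ 0.5 -0.2 -1. ] q [-0.34  0.18  1.7   0.    1.26 -0.34]
```

View pics/b0.png

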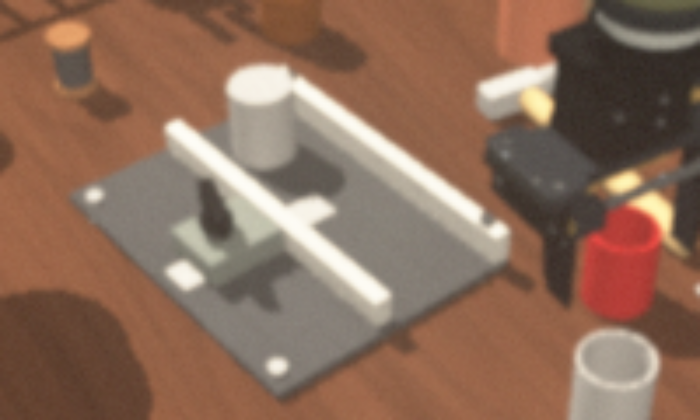

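Beaker C stands mouth-down in the jig at crop (263,115), clear of jaw and fence. Next is beaker A.

```bash
python3 -m creep '[[[0,0,0],[0.07,-0.03,-0.8],1],[[0,0,0],[0,0,-0.8],1],[[0,0,0],[0,0,-0.8],1],[[0,0,0],[0,0,-0.4],0.7],[[0,0,0],[0,0,0],0],[[0,0,0],[0,0,0],0],[[0,0,0],[0,0,0],0],[[0,0,0],[0,0,0],0],[[0,0,0],[0,0,0],0],[[0,0,0],[0,0,0],0]]'
python3 -m creep '[[[0,0,0],[0,0,0],0],[[0,0,0],[0,0,0],0],[[0,0,0],[0,0,0],0]]'
python3 -c "from h import *;st()"
```

```text
t: 31.3
ee_pos: [0.6358, -0.1702, 0.0406]
tcp_rot: [0.707, 0.707, 0.001, 0.001]
ft_force: [0.1, 0.7, 2.9]
opening: 0.0553
grasp_force: 30.0
t: 31.55
ee_pos: [0.6357, -0.1702, 0.0406]
tcp_rot: [0.707, 0.707, 0.001, 0.001]
ft_force: [-0.1, -0.1, 6.1]
opening: 0.0552
grasp_force: 30.0
t 31.55 p [ 0.6357 -0.1702  0.0406] z [ 0.002 -0.001 -1.   ] y [1.    0.001 0.002] op 0.0552 gf 30.0 F [-0.1 -0.1  6.1] q [-0.34  0.3   1.76  0.    1.08 -0.34]
```

```bash
python3 -m creep '[[[0,0,0],[0,0,0.8],0],[[0,0,0],[-0.2,0,0.6],0],[[0,0,0],[-0.85,0.4,0],0],[[0,0,0],[-0.85,0.42,0],0],[[0,0,0],[-0.85,0.42,0],0],[[0,0,0],[-0.85,0.42,0],0],[[0,0,0],[-0.85,0.42,0],0],[[0,0,0],[-0.85,0.42,0],0],[[0,0,0],[-0.85,0.42,0],0],[[0,0,0],[-0.85,0.42,0],0]]'
python3 -m creep '[[[0,0,0],[-0.85,0.42,0],0],[[0,0,0],[0,0,0],0],[[0,0,0],[0,0,-0.6],0],[[0,0,0],[0,0,-0.5],0],[[0,0,0],[0,0,0],0],[[0,0,0],[0,0,0],0]]'
python3 -c "from h import *;st()"
```

```text
t: 32.38
ee_pos: [0.3524, -0.0354, 0.0936]
tcp_rot: [0.707, 0.707, -0.0, -0.001]
ft_force: [0.1, 0.4, -0.6]
opening: 0.0551
grasp_force: 30.0
t: 32.88
ee_pos: [0.3194, -0.0191, 0.0496]
tcp_rot: [0.707, 0.707, -0.001, -0.002]
ft_force: [0.2, -0.5, -1.5]
opening: 0.0552
grasp_force: 30.0
t 32.88 p [ 0.3194 -0.0191  0.0496] z [-0.003  0.001 -1.   ] y [ 1.     0.001 -0.003] op 0.0552 gf 30.0 F [ 0.2 -0.5 -1.5] q [-0.23 -0.55  2.5   0.    1.19 -0.23]
```

```bash
python3 -m creep '[[[0,0,0],[0,0,-0.21],0],[[0,0,0],[0,0,-0.02],0],[[0,0,0],[0,0,0],0.9],[[0,0,0],[0,0,0],0.9],[[0,0,0],[0,0,0],0.9],[[0,0,0],[0,0,0],0.9],[[0,0,0],[0,0,0],1]]'
python3 -m creep '[[[0,0,0],[0,0,1],1],[[0,0,0],[0,0,1],1],[[0.5,0,0],[0,-0.2,0.5],1],[[1,0,0],[0,-0.3,0],1],[[1,0,0],[0,-0.3,0],1],[[1,0,0],[0,-0.3,0],1],[[1,0,0],[0,-0.3,0],1],[[1,0,0],[0,-0.3,0],1],[[1,0,0],[0,-0.3,0],1],[[1,0,0],[0,-0.3,0],1]]'
python3 -m creep '[[[1,0,0],[0,-0.2,0],1],[[1,0,0],[0,-0.2,0],1],[[1,0,0],[0,-0.2,0],1],[[1,0,0],[0,0,0],1],[[1,0,0],[0,0,0],1],[[1,0,0],[0,0,0],1],[[1,0,0],[0,0,0],1],[[1,0,0],[0,0,0],1],[[0.9,0,0],[0,0,0],1],[[0,0,0],[0,0,0],1]]'
python3 -c "
from see import *;st();top()"
```

```text
t: 33.47
ee_pos: [0.321, -0.0195, 0.0419]
tcp_rot: [0.707, 0.707, 0.0, 0.0]
ft_force: [-1.2, 0.1, -0.0]
opening: 0.0833
grasp_force: 0.0
t: 34.3
ee_pos: [0.3208, -0.1127, 0.142]
tcp_rot: [0.675, 0.675, 0.211, -0.209]
ft_force: [0.7, -0.2, -0.4]
opening: 0.0953
grasp_force: 0.0
t: 35.13
ee_pos: [0.3201, -0.1351, 0.1396]
tcp_rot: [0.56, 0.559, 0.432, -0.433]
ft_force: [0.1, 0.8, -0.1]
opening: 0.095
grasp_force: 0.0
t 35.13 p [ 0.3201 -0.1351  0.1396] z [-0.     0.968 -0.251] y [ 1.    -0.    -0.003] op 0.095 gf 0.0 F [ 0.1  0.8 -0.1] q [-1.02  0.24  2.09  0.6   2.02 -1.13]
blob [420 174  26  22 405] [432.8 184.6] [ 0.623 -0.335  0.04 ]
blob [307 280  20  22 335] [316.9 290.8] [0.31 0.01 0.04]
blob [446 280  13  26 217] [451.2 291.6] [ 0.309 -0.38   0.04 ]
```

The beaker was knocked about 3 cm to (.312,.010), still upright. I'll shift the approach to match.

```bash
python3 -m creep '[[[0,0,0],[-0.1,0,-0.75],1],[[0,0,0],[-0.07,0,-0.75],1],[[0,0,0],[0,0.1,-0.7],1],[[0,0,0],[0,0.1,-0.6],1],[[0,0,0],[0,0.8,0],1],[[0,0,0],[0,0.8,0],1],[[0,0,0],[0,0.8,0],1],[[0,0,0],[0,0.8,0],1],[[0,0,0],[0,0.6,0],1],[[0,0,0],[0,0.03,-0.03],0.6]]'
python3 -m creep '[[[0,0,0],[0,0,0],0],[[0,0,0],[0,0,0],0],[[0,0,0],[0,0,0],0],[[0,0,0],[0,0,0],0],[[0,0,0],[0,0,0],0],[[0,0,0],[0,0,0],0],[[0,0,0],[0,0,0],0],[[0,0,0],[0,0,0],0]]'
python3 -c "
from see import *;st();top()"
```

```text
t: 36.02
ee_pos: [0.3121, 0.0292, 0.0286]
tcp_rot: [0.559, 0.562, 0.43, -0.432]
ft_force: [-0.1, -0.1, 0.5]
opening: 0.0922
grasp_force: 0.0
t: 36.68
ee_pos: [0.314, 0.0254, 0.0282]
tcp_rot: [0.56, 0.56, 0.432, -0.431]
ft_force: [-0.4, -0.7, 1.8]
opening: 0.0553
grasp_force: 30.0
t 36.68 p [0.314  0.0254 0.0282] z [ 0.     0.967 -0.256] y [1.    0.    0.001] op 0.0553 gf 30.0 F [-0.4 -0.7  1.8] q [-0.82  0.3   2.32  0.73  1.7  -1.22]
blob [420 174  26  22 405] [432.8 184.6] [ 0.623 -0.335  0.04 ]
blob [336 259  34  55 586] [355.6 291.6] [ 0.308 -0.102  0.04 ]
blob [375 280  11  25 233] [380.3 291.5] [ 0.309 -0.173  0.04 ]
```

Gripped. I'll lift it, move it back toward S and roll it over.

```bash
python3 -m creep '[[[0,0,0],[0,0,0.8],0],[[0,0,0],[0,-0.2,0.8],0],[[0,1,-0.263],[0.03,-0.2,0.8],0],[[0,1,-0.263],[0.03,-0.2,0],0],[[0,1,-0.263],[0.03,-0.1,0],0],[[0,1,-0.263],[0.03,0,0],0],[[0,1,-0.263],[0,0,0],0],[[0,1,-0.263],[0,0,0],0],[[0,1,-0.263],[0,0,0],0],[[0,1,-0.263],[0,0,0],0]]'
python3 -m creep '[[[0,1,-0.263],[0,0,0],0],[[0,1,-0.263],[0,0,0],0],[[0,1,-0.263],[0,0,0],0],[[0,1,-0.263],[0,0,0],0],[[0,1,-0.263],[0,0,0],0],[[0,1,-0.263],[0,0,0],0],[[0,1,-0.263],[0,0,0],0],[[0,1,-0.263],[0,0,0],0],[[0,1,-0.263],[0,0,0],0],[[0,1,-0.263],[0,0,0],0]]'
python3 -m creep '[[[0,1,-0.263],[0,0,0],0],[[0,1,-0.263],[0,0,0],0],[[0,1,-0.263],[0,0,0],0],[[0,1,-0.263],[0,0,0],0],[[0,1,-0.263],[0,0,0],0],[[0,1,-0.263],[0,0,0],0],[[0,1,-0.263],[0,0,0],0],[[0,1,-0.263],[0,0,0],0],[[0,1,-0.263],[0,0,0],0],[[0,1,-0.263],[0,0,0],0]]'
python3 -m creep '[[[0,1,-0.263],[0,0,0],0],[[0,1,-0.263],[0,0,0],0],[[0,1,-0.263],[0,0,0],0],[[0,1,-0.263],[0,0,0],0],[[0,1,-0.263],[0,0,0],0],[[0,1,-0.263],[0,0,0],0],[[0,1,-0.263],[0,0,0],0],[[0,1,-0.263],[0,0,0],0],[[0,1,-0.263],[0,0,0],0],[[0,1,-0.263],[0,0,0],0]]'
python3 -m creep '[[[0.55,0,0],[0,0,-0.6],0],[[0.55,0,0],[0,0,-0.6],0],[[0,0,0],[0,0,-0.6],0],[[0,0,0],[0,0,0],0],[[0,0,0],[0,0,0],0]]'
python3 -c "from h import *;st()"
```

```text
t: 37.57
ee_pos: [0.3185, -0.002, 0.1236]
tcp_rot: [0.713, 0.347, 0.266, -0.549]
ft_force: [-0.3, 0.2, -1.4]
opening: 0.0553
grasp_force: 30.0
t: 38.4
ee_pos: [0.3184, -0.002, 0.1236]
tcp_rot: [0.791, 0.031, 0.023, -0.61]
ft_force: [-0.1, -0.7, -2.5]
opening: 0.0549
grasp_force: 30.0
t: 39.23
ee_pos: [0.3184, -0.002, 0.1236]
tcp_rot: [0.737, -0.29, -0.224, -0.568]
ft_force: [0.3, -0.9, -2.7]
opening: 0.055
grasp_force: 30.0
t: 40.07
ee_pos: [0.3184, -0.002, 0.1236]
tcp_rot: [-0.558, 0.562, 0.433, 0.431]
ft_force: [0.6, 0.8, -1.8]
opening: 0.0555
grasp_force: 30.0
t: 40.48
ee_pos: [0.3181, -0.0016, 0.052]
tcp_rot: [-0.538, 0.54, 0.458, 0.456]
ft_force: [-0.0, 0.2, -2.3]
opening: 0.055
grasp_force: 30.0
t 40.48 p [ 0.3181 -0.0016  0.052 ] z [ 0.     0.986 -0.164] y [-1.     0.001  0.004] op 0.055 gf 30.0 F [-0.   0.2 -2.3] q [-0.86  0.34  2.27  0.72  1.81  1.92]
```

```bash
python3 -m creep '[[[0,0,0],[0,0,-0.07],0],[[0,0,0],[0,-0.12,-0.08],0],[[0,0,0],[0,-0.12,-0.08],0],[[0,0,0],[0,-0.12,-0.07],0],[[0,0,0],[0,-0.12,-0.06],0],[[0,0,0],[0,-0.05,-0.04],0],[[0,0,0],[0,-0.05,0],0],[[0,0,0],[0,0,0],0],[[0,0,0],[0,0,0],0]]'
python3 -c "from h import *;st()"
python3 -m creep '[[[0,0,0],[0,0,0],1],[[0,0,0],[0,0,0],1],[[0,0,0],[0,0,0],1],[[0,0,0],[0,0,0],1],[[0,0,0],[0,0,0],1],[[0,0,0],[0,-0.6,0],1],[[0,0,0],[0,-0.8,0],1],[[0,0,0],[0,-0.8,0],1],[[0,0,0],[0,-0.8,0.2],1],[[0,0,0],[0,-0.2,1],1]]'
python3 -c "
from see import *;st();im=top();cv2.imwrite('pics/b1.png',cv2.resize(im[250:320,290:400],None,fx=4,fy=4))"
```

```text
t: 41.23
ee_pos: [0.3187, -0.0257, 0.0378]
tcp_rot: [-0.539, 0.539, 0.457, 0.458]
ft_force: [-0.5, 2.3, 4.8]
opening: 0.0555
grasp_force: 30.0
t 41.23 p [ 0.3187 -0.0257  0.0378] z [ 0.001  0.987 -0.163] y [-1.     0.001 -0.   ] op 0.0555 gf 30.0 F [-0.5  2.3  4.8] q [-0.9   0.4   2.22  0.69  1.81  1.89]
t: 42.07
ee_pos: [0.3177, -0.1547, 0.0803]
tcp_rot: [-0.536, 0.541, 0.46, 0.457]
ft_force: [-0.3, 0.1, -0.1]
opening: 0.0954
grasp_force: 0.0
t 42.07 p [ 0.3177 -0.1547  0.0803] z [ 0.002  0.987 -0.16 ] y [-1.     0.003  0.008] op 0.0954 gf 0.0 F [-0.3  0.1 -0.1] q [-1.05  0.44  2.03  0.57  1.99  1.93]
blob [421 174  25  22 403] [432.8 184.6] [ 0.623 -0.335  0.04 ]
blob [329 278  20  21 337] [338.3 288.2] [ 0.318 -0.052  0.04 ]
```

View pics/b1.png

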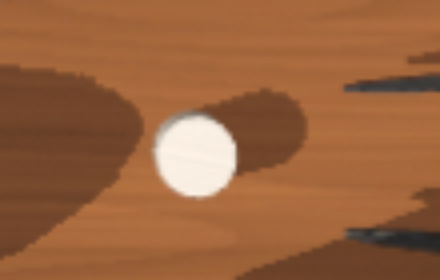

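A stands flat, mouth-down, near (.319,-.051). I'll use the same return, then pick it from above.

```bash
python3 -m creep '[[[-1,-0.98,0.2],[0,0,0.25],1],[[-1,-0.96,0.28],[0,0,0.25],1],[[-1,-0.94,0.35],[0,0,0.25],1],[[-1,-0.9,0.43],[0,0,0.25],1],[[-1,-0.87,0.5],[0,0,0.25],1],[[-1,-0.82,0.57],[0,0,0.25],1],[[-1,-0.78,0.63],[0,0,0.25],1],[[-1,-0.72,0.69],[0,0,0.25],1],[[-1,-0.67,0.75],[0,0,0],1],[[-1,-0.61,0.8],[0,0,0],1]]'
python3 -m creep '[[[-1,-0.54,0.84],[0,0.26,0],1],[[-1,-0.47,0.88],[0,0.26,0],1],[[-1,-0.4,0.92],[0,0.26,0],1],[[-1,-0.32,0.95],[0,0.26,0],1],[[-1,-0.25,0.97],[0,0.26,0],1],[[-1,-0.17,0.99],[0,0.26,0],1],[[-1,-0.09,1],[0,0.26,0],1],[[-0.6,0,1],[0,0.26,0],1],[[0,0,1],[0,0.26,0],1],[[0,0,1],[0,0.22,0],1]]'
python3 -m creep '[[[0,0.07,1],[0.02,0,-0.8],1],[[0,0,0.4],[0,0,-0.8],1],[[0,0,0],[0,0,-0.8],1],[[0,0,0],[0,0,-0.75],0.7],[[0,0,0],[0,0,0],0],[[0,0,0],[0,0,0],0],[[0,0,0],[0,0,0],0],[[0,0,0],[0,0,0],0],[[0,0,0],[0,0,0],0],[[0,0,0],[0,0,0],0]]'
python3 -m creep '[[[0,0,0],[0,0,0],0],[[0,0,0],[0,0,0],0]]'
python3 -c "
from see import *;st()"
```

```text
t: 42.95
ee_pos: [0.3189, -0.1538, 0.1652]
tcp_rot: [0.886, -0.358, -0.107, -0.275]
ft_force: [0.8, 0.0, -0.5]
opening: 0.0952
grasp_force: 0.0
t: 43.78
ee_pos: [0.3183, -0.0495, 0.1641]
tcp_rot: [1.0, 0.018, 0.003, -0.0]
ft_force: [0.1, 0.3, -0.0]
opening: 0.0951
grasp_force: 0.0
t: 44.62
ee_pos: [0.3209, -0.0516, 0.0402]
tcp_rot: [0.997, 0.071, 0.001, 0.0]
ft_force: [0.3, -0.8, 4.9]
opening: 0.0553
grasp_force: 30.0
t: 44.78
ee_pos: [0.321, -0.0516, 0.0402]
tcp_rot: [0.997, 0.071, 0.001, 0.0]
ft_force: [0.1, -0.5, 6.5]
opening: 0.0558
grasp_force: 30.0
t 44.78 p [ 0.321  -0.0516  0.0402] z [ 0.002 -0.001 -1.   ] y [ 0.141 -0.99   0.001] op 0.0558 gf 30.0 F [ 0.1 -0.5  6.5] q [-0.33 -0.52  2.5   0.    1.16  1.1 ]
```

```bash
python3 -m creep '[[[0,0,0],[0,0,0.9],0],[[0,0,0],[0,0,0.9],0],[[0,0,0],[0.3,0.2,0.7],0],[[0,0,0],[0.71,0.53,0],0],[[0,0,0],[0.71,0.53,0],0],[[0,0,0],[0.71,0.53,0],0],[[0,0,0],[0.71,0.53,0],0],[[0,0,0],[0.71,0.53,0],0],[[0,0,0],[0.71,0.53,0],0],[[0,0,0],[0.71,0.53,0],0]]'
python3 -m creep '[[[0,0,0],[0.71,0.53,0],0],[[0,0,0],[0.71,0.53,0],0],[[0,0,0],[0,0,-0.3],0],[[0,0,0],[0,0,-0.6],0],[[0,0,0],[0,0,-0.6],0],[[0,0,0],[0,0,-0.4],0],[[0,0,0],[0,0,0],0],[[0,0,0],[0,0,0],0]]'
python3 -c "from see import *;st()"
```

```text
t: 45.62
ee_pos: [0.5311, 0.1068, 0.1375]
tcp_rot: [0.997, 0.071, -0.001, -0.0]
ft_force: [-0.5, -0.3, -1.2]
opening: 0.0556
grasp_force: 30.0
t: 46.28
ee_pos: [0.5856, 0.1475, 0.0607]
tcp_rot: [0.997, 0.071, -0.002, -0.0]
ft_force: [-0.1, 0.1, -1.0]
opening: 0.0556
grasp_force: 30.0
t 46.28 p [0.5856 0.1475 0.0607] z [-0.004  0.    -1.   ] y [ 0.141 -0.99  -0.001] op 0.0556 gf 30.0 F [-0.1  0.1 -1. ] q [0.16 0.17 1.87 0.   1.1  1.59]
```

```bash
python3 -m creep '[[[0,0,0],[0.05,0,-0.25],0],[[0,0,0],[0,0,-0.05],0],[[0,0,0],[0,0,0],0.7],[[0,0,0],[0,0,0],0.7],[[0,0,0],[0,0,0],0.7],[[0,0,0],[0,0,0.8],0.7],[[0,0,0],[0,0,0.9],0.8],[[0,0,0],[0,0,0.9],1],[[0,0,1],[0.05,-0.9,0],1],[[0,0,1],[0.05,-0.9,0],1]]'
python3 -m creep '[[[0,0,1],[0.08,-0.9,0],1],[[0,0,1],[0.08,-0.9,0],1],[[0,0,1],[0.08,-0.9,0],1],[[0,0,1],[0.08,-0.9,0],1],[[0,0,1],[0.08,-0.9,0],1],[[0,0,1],[0.08,-0.9,0],1],[[0,0,1],[0.08,-0.9,0],1],[[0,0,1],[0.08,-0.9,0],1],[[0,0,1],[0.08,-0.9,0],1],[[0,0,1],[0.08,-0.9,0],1]]'
python3 -m creep '[[[0,0,1],[0,-0.9,0],1],[[0,0,1],[0,-0.3,0],1],[[0,0,1],[0,0,0],1],[[0,0,1],[0,0,0],1],[[0,0,1],[0,0,0],1],[[0,0,0.9],[0,0,0],1],[[0,0,0],[0,0,0],1],[[0,0,0],[0,0,0],1]]'
python3 -c "
from see import *;st();im=top();cv2.imwrite('pics/b2.png',np.hstack([cv2.resize(im[150:270,200:340],None,fx=2.8,fy=2.8),cv2.resize(r.capture('side')[140:260,230:370],None,fx=2.8,fy=2.8)]))"
```

```text
t: 47.12
ee_pos: [0.5958, 0.0765, 0.1597]
tcp_rot: [0.988, 0.154, 0.004, 0.0]
ft_force: [0.8, -1.4, -1.0]
opening: 0.0881
grasp_force: 0.0
t: 47.95
ee_pos: [0.6253, -0.2862, 0.1553]
tcp_rot: [0.851, 0.525, -0.0, 0.001]
ft_force: [0.8, -0.1, 0.2]
opening: 0.0949
grasp_force: 0.0
t: 48.62
ee_pos: [0.6253, -0.3323, 0.1549]
tcp_rot: [0.707, 0.708, -0.0, 0.001]
ft_force: [0.2, -0.2, 0.7]
opening: 0.0953
grasp_force: 0.0
t 48.62 p [ 0.6253 -0.3323  0.1549] z [ 0.    -0.001 -1.   ] y [1.    0.001 0.   ] op 0.0953 gf 0.0 F [ 0.2 -0.2  0.7] q [-0.56  0.29  1.56 -0.    1.29 -0.56]
blob [420 174  21  22 282] [429.7 184.1] [ 0.624 -0.325  0.04 ]
```

View pics/b2.png

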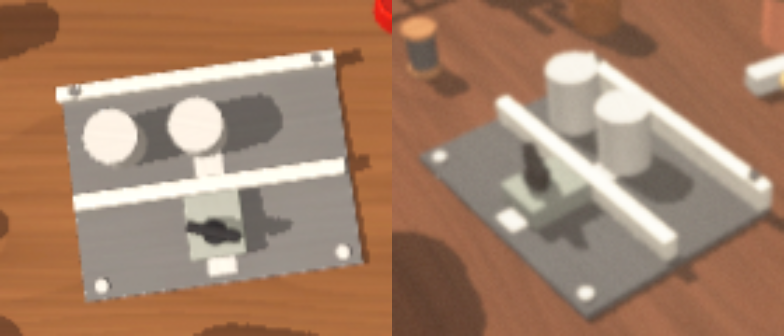

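Both beakers, at crop (110,137) and (195,125), stand mouth-down and clear. B is next, with the same steps.

```bash
python3 -m creep '[[[0,0,0],[-0.06,-0.02,-0.8],1],[[0,0,0],[0,0,-0.8],1],[[0,0,0],[0,0,-0.8],1],[[0,0,0],[0,0,-0.5],0.7],[[0,0,0],[0,0,0],0],[[0,0,0],[0,0,0],0],[[0,0,0],[0,0,0],0],[[0,0,0],[0,0,0],0],[[0,0,0],[0,0,0],0],[[0,0,0],[0,0,0],0]]'
python3 -m creep '[[[0,0,0],[0,0,0],0],[[0,0,0],[0,0,0],0],[[0,0,0],[0,0,0],0]]'
python3 -c "from h import *;st()"
python3 -m creep '[[[0,0,0],[0,0,0.8],0],[[0,0,0],[0,0,0.9],0],[[0,0,0],[0,0,0.8],0],[[0,0,0],[-0.69,0.71,0],0],[[0,0,0],[-0.69,0.71,0],0],[[0,0,0],[-0.69,0.71,0],0],[[0,0,0],[-0.69,0.71,0],0],[[0,0,0],[-0.69,0.71,0],0],[[0,0,0],[-0.69,0.71,0],0],[[0,0,0],[-0.69,0.71,0],0]]'
python3 -m creep '[[[0,0,0],[-0.69,0.71,0],0],[[0,0,0],[-0.69,0.71,0],0],[[0,0,0],[-0.69,0.71,0],0],[[0,0,0],[-0.69,0.71,0],0],[[0,0,0],[0,0,-0.7],0],[[0,0,0],[0,0,-0.9],0],[[0,0,0],[0,0,-0.6],0],[[0,0,0],[0,0,0],0],[[0,0,0],[0,0,0],0]]'
python3 -c "from h import *;st()"
```

```text
t: 49.55
ee_pos: [0.6235, -0.3337, 0.0406]
tcp_rot: [0.706, 0.708, -0.001, 0.001]
ft_force: [0.0, 0.1, 4.1]
opening: 0.0551
grasp_force: 30.0
t: 49.8
ee_pos: [0.6235, -0.3337, 0.0406]
tcp_rot: [0.706, 0.708, -0.001, 0.001]
ft_force: [-1.2, 0.6, 6.5]
opening: 0.0553
grasp_force: 30.0
t 49.8 p [ 0.6235 -0.3337  0.0406] z [ 0.001 -0.003 -1.   ] y [1.    0.003 0.001] op 0.0553 gf 30.0 F [-1.2  0.6  6.5] q [-0.57  0.39  1.64 -0.    1.11 -0.57]
t: 50.63
ee_pos: [0.4276, -0.1328, 0.1375]
tcp_rot: [0.706, 0.708, -0.001, -0.0]
ft_force: [0.8, 0.3, -1.4]
opening: 0.055
grasp_force: 30.0
t: 51.38
ee_pos: [0.3177, -0.0202, 0.0492]
tcp_rot: [0.706, 0.708, -0.001, -0.001]
ft_force: [0.4, 0.3, -1.5]
opening: 0.0552
grasp_force: 30.0
t 51.38 p [ 0.3177 -0.0202  0.0492] z [-0.004 -0.    -1.   ] y [ 1.     0.003 -0.004] op 0.0552 gf 30.0 F [ 0.4  0.3 -1.5] q [-0.23 -0.56  2.51 -0.    1.2  -0.23]
```

```bash
python3 -m creep '[[[0,0,0],[0,0,-0.2],0],[[0,0,0],[0,0,-0.02],0],[[0,0,0],[0,0,0],0.9],[[0,0,0],[0,0,0],0.9],[[0,0,0],[0,0,0],0.9],[[0,0,0],[0,0,0],0.9],[[0,0,0],[0,0,0],1]]'
python3 -m creep '[[[0,0,0],[0,0,1],1],[[0,0,0],[0,0,1],1],[[0.5,0,0],[0,-0.2,0.5],1],[[1,0,0],[0,-0.3,0],1],[[1,0,0],[0,-0.3,0],1],[[1,0,0],[0,-0.3,0],1],[[1,0,0],[0,-0.3,0],1],[[1,0,0],[0,-0.3,0],1],[[1,0,0],[0,-0.3,0],1],[[1,0,0],[0,-0.3,0],1]]'
python3 -m creep '[[[1,0,0],[0,-0.2,0],1],[[1,0,0],[0,-0.2,0],1],[[1,0,0],[0,-0.2,0],1],[[1,0,0],[0,0,0],1],[[1,0,0],[0,0,0],1],[[1,0,0],[0,0,0],1],[[1,0,0],[0,0,0],1],[[1,0,0],[0,0,0],1],[[0.9,0,0],[0,0,0],1],[[0,0,0],[0,0,0],1]]'
python3 -c "
from see import *;st();top()"
```

```text
t: 51.97
ee_pos: [0.3195, -0.0207, 0.0419]
tcp_rot: [0.706, 0.708, -0.0, 0.0]
ft_force: [0.0, 0.0, -0.7]
opening: 0.0829
grasp_force: 0.0
t: 52.8
ee_pos: [0.3192, -0.1139, 0.142]
tcp_rot: [0.674, 0.676, 0.21, -0.209]
ft_force: [0.3, -0.2, 0.3]
opening: 0.0949
grasp_force: 0.0
t: 53.63
ee_pos: [0.3185, -0.1363, 0.1396]
tcp_rot: [0.559, 0.56, 0.432, -0.433]
ft_force: [-0.9, -0.5, -0.3]
opening: 0.0952
grasp_force: 0.0
t 53.63 p [ 0.3185 -0.1363  0.1396] z [-0.001  0.968 -0.252] y [ 1.     0.001 -0.   ] op 0.0952 gf 0.0 F [-0.9 -0.5 -0.3] q [-1.02  0.23  2.09  0.59  2.02 -1.14]
blob [318 278  20  21 331] [327.6 287.9] [ 0.319 -0.021  0.04 ]
blob [447 281  12  26 222] [451.6 292.3] [ 0.307 -0.381  0.04 ]
```

```bash
python3 -m creep '[[[0,0,0],[0.02,0,-0.75],1],[[0,0,0],[0,0,-0.75],1],[[0,0,0],[0,0,-0.7],1],[[0,0,0],[0,0.1,-0.6],1],[[0,0,0],[0,0.8,0],1],[[0,0,0],[0,0.8,0],1],[[0,0,0],[0,0.8,0],1],[[0,0,0],[0,0.7,0],1],[[0,0,0],[0,0.1,-0.03],0.6],[[0,0,0],[0,0,0],0]]'
python3 -m creep '[[[0,0,0],[0,0,0],0],[[0,0,0],[0,0,0],0],[[0,0,0],[0,0,0],0],[[0,0,0],[0,0,0],0],[[0,0,0],[0,0,0],0],[[0,0,0],[0,0,0],0],[[0,0,0],[0,0,0],0],[[0,0,0],[0,0,0],0]]'
python3 -c "from h import *;st()"
python3 -m creep '[[[0,0,0],[0,0,0.8],0],[[0,0,0],[0,0,0.8],0],[[0,1,-0.263],[0,0.05,0.8],0],[[0,1,-0.263],[0,0,0],0],[[0,1,-0.263],[0,0,0],0],[[0,1,-0.263],[0,0,0],0],[[0,1,-0.263],[0,0,0],0],[[0,1,-0.263],[0,0,0],0],[[0,1,-0.263],[0,0,0],0],[[0,1,-0.263],[0,0,0],0]]'
python3 -m creep '[[[0,1,-0.263],[0,0,0],0],[[0,1,-0.263],[0,0,0],0],[[0,1,-0.263],[0,0,0],0],[[0,1,-0.263],[0,0,0],0],[[0,1,-0.263],[0,0,0],0],[[0,1,-0.263],[0,0,0],0],[[0,1,-0.263],[0,0,0],0],[[0,1,-0.263],[0,0,0],0],[[0,1,-0.263],[0,0,0],0],[[0,1,-0.263],[0,0,0],0]]'
python3 -c "from see import *;st();top()"
```

```text
t: 54.52
ee_pos: [0.3193, -0.0035, 0.0285]
tcp_rot: [0.559, 0.563, 0.431, -0.431]
ft_force: [0.3, -0.1, 0.3]
opening: 0.0868
grasp_force: 0.0
t: 55.18
ee_pos: [0.3201, -0.005, 0.0282]
tcp_rot: [0.56, 0.562, 0.432, -0.43]
ft_force: [1.4, -0.9, 0.6]
opening: 0.0553
grasp_force: 30.0
t 55.18 p [ 0.3201 -0.005   0.0282] z [-0.     0.966 -0.257] y [1.    0.001 0.003] op 0.0553 gf 30.0 F [ 1.4 -0.9  0.6] q [-0.86  0.33  2.27  0.7   1.73 -1.23]
t: 56.02
ee_pos: [0.3194, -0.0022, 0.1235]
tcp_rot: [0.712, 0.348, 0.266, -0.549]
ft_force: [0.7, 0.5, -1.8]
opening: 0.0553
grasp_force: 30.0
t: 56.85
ee_pos: [0.3194, -0.0022, 0.1235]
tcp_rot: [0.791, 0.032, 0.023, -0.61]
ft_force: [0.9, 0.6, -1.5]
opening: 0.055
grasp_force: 30.0
t 56.85 p [ 0.3194 -0.0022  0.1235] z [-0.003  0.967 -0.254] y [ 0.08  -0.253 -0.964] op 0.055 gf 30.0 F [ 0.9  0.6 -1.5] q [-0.85  0.08  2.31  0.73  1.89  0.41]
blob [392 281  12  26 268] [397.4 293. ] [ 0.305 -0.223  0.04 ]
blob [345 284  18  28 405] [353.6 297.3] [ 0.292 -0.096  0.04 ]
```

```bash
python3 -m creep '[[[0,1,-0.263],[0,0,0],0],[[0,1,-0.263],[0,0,0],0],[[0,1,-0.263],[0,0,0],0],[[0,1,-0.263],[0,0,0],0],[[0,1,-0.263],[0,0,0],0],[[0,1,-0.263],[0,0,0],0],[[0,1,-0.263],[0,0,0],0],[[0,1,-0.263],[0,0,0],0],[[0,1,-0.263],[0,0,0],0],[[0,1,-0.263],[0,0,0],0]]'
python3 -m creep '[[[0,1,-0.263],[0,0,0],0],[[0,1,-0.263],[0,0,0],0],[[0,1,-0.263],[0,0,0],0],[[0,1,-0.263],[0,0,0],0],[[0,1,-0.263],[0,0,0],0],[[0,1,-0.263],[0,0,0],0],[[0,1,-0.263],[0,0,0],0],[[0,1,-0.263],[0,0,0],0],[[0,1,-0.263],[0,0,0],0],[[0,1,-0.263],[0,0,0],0]]'
python3 -m creep '[[[0.55,0,0],[0,0,-0.6],0],[[0.55,0,0],[0,0,-0.6],0],[[0,0,0],[0,0,-0.6],0],[[0,0,0],[0,0,0],0],[[0,0,0],[0,0,0],0]]'
python3 -m creep '[[[0,0,0],[0,0,-0.08],0],[[0,0,0],[0,-0.12,-0.09],0],[[0,0,0],[0,-0.12,-0.09],0],[[0,0,0],[0,-0.12,-0.08],0],[[0,0,0],[0,-0.12,-0.06],0],[[0,0,0],[0,-0.05,-0.04],0],[[0,0,0],[0,-0.05,0],0],[[0,0,0],[0,0,0],0],[[0,0,0],[0,0,0],0]]'
python3 -c "from h import *;st()"
python3 -m creep '[[[0,0,0],[0,0,0],1],[[0,0,0],[0,0,0],1],[[0,0,0],[0,0,0],1],[[0,0,0],[0,0,0],1],[[0,0,0],[0,0,0],1],[[0,0,0],[0,-0.6,0],1],[[0,0,0],[0,-0.8,0],1],[[0,0,0],[0,-0.8,0],1],[[0,0,0],[0,-0.8,0.2],1],[[0,0,0],[0,-0.2,1],1]]'
python3 -c "
from see import *;st();im=top();cv2.imwrite('pics/b3.png',cv2.resize(im[150:320,200:400],None,fx=3,fy=3))"
```

```text
t: 57.73
ee_pos: [0.3195, -0.0023, 0.1237]
tcp_rot: [0.737, -0.288, -0.223, -0.569]
ft_force: [-1.1, 0.4, -2.2]
opening: 0.0549
grasp_force: 30.0
t: 58.57
ee_pos: [0.3194, -0.0023, 0.1237]
tcp_rot: [-0.559, 0.56, 0.433, 0.432]
ft_force: [-0.1, 0.3, -2.0]
opening: 0.0553
grasp_force: 30.0
t: 58.98
ee_pos: [0.3192, -0.0019, 0.052]
tcp_rot: [-0.539, 0.539, 0.457, 0.458]
ft_force: [-0.5, 0.5, -0.6]
opening: 0.0552
grasp_force: 30.0
t: 59.73
ee_pos: [0.3199, -0.0261, 0.0359]
tcp_rot: [0.54, -0.539, -0.457, -0.458]
ft_force: [-0.4, 1.2, 6.5]
opening: 0.055
grasp_force: 30.0
t 59.73 p [ 0.3199 -0.0261  0.0359] z [ 0.001  0.987 -0.163] y [-1.     0.001 -0.003] op 0.055 gf 30.0 F [-0.4  1.2  6.5] q [-0.9   0.41  2.22  0.69  1.81  1.89]
t: 60.57
ee_pos: [0.3189, -0.1551, 0.0787]
tcp_rot: [-0.536, 0.54, 0.459, 0.458]
ft_force: [-0.5, 0.9, -0.3]
opening: 0.0949
grasp_force: 0.0
t 60.57 p [ 0.3189 -0.1551  0.0787] z [ 0.002  0.987 -0.159] y [-1.     0.003  0.005] op 0.0949 gf 0.0 F [-0.5  0.9 -0.3] q [-1.05  0.45  2.02  0.57  1.99  1.93]
blob [328 278  20  21 335] [337.5 287.8] [ 0.319 -0.049  0.04 ]
```

View pics/b3.png

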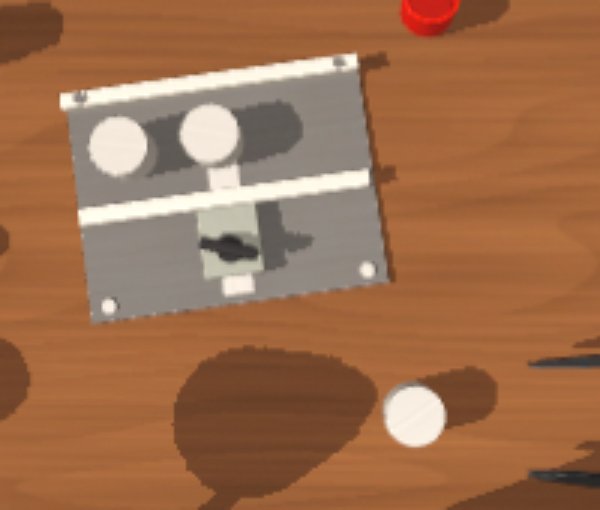

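All well: B is mouth-down at crop (414,415), and C (118,146) and A (210,135) are in the jig.

```bash
python3 -m creep '[[[-1,-0.98,0.2],[0,0,0.25],1],[[-1,-0.96,0.28],[0,0,0.25],1],[[-1,-0.94,0.35],[0,0,0.25],1],[[-1,-0.9,0.43],[0,0,0.25],1],[[-1,-0.87,0.5],[0,0,0.25],1],[[-1,-0.82,0.57],[0,0,0.25],1],[[-1,-0.78,0.63],[0,0,0.25],1],[[-1,-0.72,0.69],[0,0,0.25],1],[[-1,-0.67,0.75],[0,0,0],1],[[-1,-0.61,0.8],[0,0,0],1]]'
python3 -m creep '[[[-1,-0.54,0.84],[0,0.26,0],1],[[-1,-0.47,0.88],[0,0.26,0],1],[[-1,-0.4,0.92],[0,0.26,0],1],[[-1,-0.32,0.95],[0,0.26,0],1],[[-1,-0.25,0.97],[0,0.26,0],1],[[-1,-0.17,0.99],[0,0.26,0],1],[[-1,-0.09,1],[0,0.26,0],1],[[-0.6,0,1],[0,0.26,0],1],[[0,0,1],[0,0.26,0],1],[[0,0,1],[0,0.26,0],1]]'
python3 -m creep '[[[0,0.07,1],[0.02,0,-0.8],1],[[0,0,0.4],[0,0,-0.8],1],[[0,0,0],[0,0,-0.8],1],[[0,0,0],[0,0,-0.75],0.7],[[0,0,0],[0,0,0],0],[[0,0,0],[0,0,0],0],[[0,0,0],[0,0,0],0],[[0,0,0],[0,0,0],0],[[0,0,0],[0,0,0],0],[[0,0,0],[0,0,0],0]]'
python3 -m creep '[[[0,0,0],[0,0,0],0],[[0,0,0],[0,0,0],0]]'
python3 -c "
from see import *;st()
g=lambda u,v:(200+(u+.5)/3-.5,150+(v+.5)/3-.5)
a,b=onz('top',g(200,243),.07),onz('top',g(257,253),.07);print('bar',a,b,(a+b)/2,np.arctan2(*(a-b)[1::-1]))
print(onz('top',g(118,146),.078),onz('top',g(210,135),.078))"
```

```text
t: 61.45
ee_pos: [0.3201, -0.1543, 0.1635]
tcp_rot: [0.886, -0.357, -0.107, -0.275]
ft_force: [0.8, 0.4, -0.5]
opening: 0.0948
grasp_force: 0.0
t: 62.28
ee_pos: [0.3195, -0.0484, 0.1625]
tcp_rot: [1.0, 0.019, 0.002, -0.0]
ft_force: [-0.5, -0.5, -0.4]
opening: 0.0951
grasp_force: 0.0
t: 63.12
ee_pos: [0.3221, -0.0502, 0.0385]
tcp_rot: [0.997, 0.072, 0.001, -0.0]
ft_force: [-0.7, -1.0, 4.3]
opening: 0.0557
grasp_force: 30.0
t: 63.28
ee_pos: [0.3221, -0.0502, 0.0385]
tcp_rot: [0.997, 0.072, 0.001, -0.0]
ft_force: [-0.4, 0.5, 6.1]
opening: 0.0557
grasp_force: 30.0
t 63.28 p [ 0.3221 -0.0502  0.0385] z [ 0.001  0.001 -1.   ] y [ 0.144 -0.99  -0.   ] op 0.0557 gf 30.0 F [-0.4  0.5  6.1] q [-0.32 -0.51  2.5   0.    1.15  1.11]
bar [0.48152002 0.15642907 0.07      ] [0.47236263 0.10185068 0.07      ] [0.47694132 0.12913988 0.07      ] 1.404560480619482
[0.57336544 0.23598587 0.078     ] [0.58454258 0.14795857 0.078     ]
```

```bash
python3 -m creep '[[[0,0,0],[0,0,0.9],0],[[0,0,0],[0,0,0.9],0],[[0,0,0],[0.2,0.1,0.7],0],[[0,0,0],[0.75,0.29,0],0],[[0,0,0],[0.75,0.29,0],0],[[0,0,0],[0.75,0.29,0],0],[[0,0,0],[0.75,0.29,0],0],[[0,0,0],[0.75,0.29,0],0],[[0,0,0],[0.75,0.29,0],0],[[0,0,0],[0.75,0.29,0],0]]'
python3 -m creep '[[[0,0,0],[0.75,0.29,0],0],[[0,0,0],[0.75,0.29,0],0],[[0,0,0],[0,0,-0.3],0],[[0,0,0],[0,0,-0.6],0],[[0,0,0],[0,0,-0.6],0],[[0,0,0],[0,0,-0.4],0],[[0,0,0],[0,0,0],0],[[0,0,0],[0,0,0],0]]'
python3 -c "from see import *;st()"
```

```text
t: 64.12
ee_pos: [0.5396, 0.0362, 0.1359]
tcp_rot: [0.997, 0.072, -0.002, -0.001]
ft_force: [-0.8, -0.4, -1.4]
opening: 0.0556
grasp_force: 30.0
t: 64.78
ee_pos: [0.5971, 0.0585, 0.0591]
tcp_rot: [0.997, 0.072, -0.003, -0.001]
ft_force: [-0.6, -1.2, -0.8]
opening: 0.0558
grasp_force: 30.0
t 64.78 p [0.5971 0.0585 0.0591] z [-0.006  0.001 -1.   ] y [ 0.144 -0.99  -0.002] op 0.0558 gf 30.0 F [-0.6 -1.2 -0.8] q [0.01 0.16 1.88 0.   1.1  1.43]
```

```bash
python3 -m creep '[[[0,0,0],[0.05,0,-0.25],0],[[0,0,0],[0,0,-0.05],0],[[0,0,0],[0,0,0],0.7],[[0,0,0],[0,0,0],0.7],[[0,0,0],[0,0,0],0.7],[[0,0,0],[0,0,0.8],0.7],[[0,0,0],[0,0,0.9],0.8],[[0,0,0],[0,0,0.9],1],[[0,0,1],[-0.4,0.2,0],1],[[0,0,1],[-0.4,0.2,0],1]]'
python3 -m creep '[[[0,0,1],[-0.4,0.2,0],1],[[0,0,1],[-0.4,0.2,0],1],[[0,0,1],[-0.4,0.2,0],1],[[0,0,1],[-0.4,0.2,0],1],[[0,0,1],[-0.4,0.2,0],1],[[0,0,1],[-0.2,0.2,0],1],[[0,0,1],[0,0.2,0],1],[[0,0,1],[0,0,0],1],[[0,0,1],[0,0,0],1],[[0,0,1],[0,0,0],1]]'
python3 -m creep '[[[0,0,1],[0,0,0],1],[[0,0,1],[0,0,0],1],[[0,0,1],[0,0,0],1],[[0,0,0.6],[0,0,0],1],[[0,0,0],[0,0,0],1],[[0,0,0],[0,0,0],1]]'
python3 -c "
from see import *;st();cv2.imwrite('pics/b4.png',cv2.resize(r.capture('side')[140:260,230:370],None,fx=4,fy=4))"
```

```text
t: 65.62
ee_pos: [0.5715, 0.0746, 0.1579]
tcp_rot: [0.988, 0.153, 0.003, -0.0]
ft_force: [-0.5, 0.8, -0.7]
opening: 0.0879
grasp_force: 0.0
t: 66.45
ee_pos: [0.481, 0.1309, 0.1537]
tcp_rot: [0.85, 0.526, -0.0, 0.0]
ft_force: [0.2, -0.2, -0.2]
opening: 0.0951
grasp_force: 0.0
t: 66.95
ee_pos: [0.481, 0.1307, 0.1534]
tcp_rot: [0.768, 0.641, -0.001, 0.0]
ft_force: [-0.9, 0.6, 0.4]
opening: 0.095
grasp_force: 0.0
t 66.95 p [0.481  0.1307 0.1534] z [-0.001 -0.001 -1.   ] y [ 0.984 -0.179 -0.   ] op 0.095 gf 0.0 F [-0.9  0.6  0.4] q [ 0.16 -0.17  2.04 -0.    1.27  0.34]
```

View pics/b4.png

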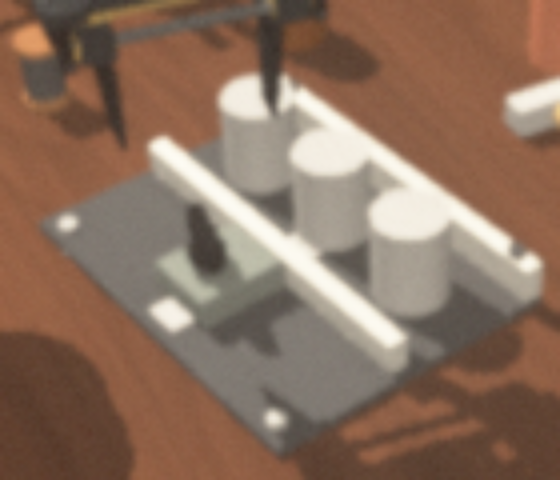

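All three stand mouth-down between jaw and fence. Now I grip the knob again.

```bash
python3 -m creep '[[[0,0,0],[-0.05,-0.05,0],0.55],[[0,0,0],[0,0,0],0.55],[[0,0,0],[0,0,-0.7],0.55],[[0,0,0],[0,0,-0.7],0.55],[[0,0,0],[0,0,-0.7],0.55],[[0,0,0],[0,0,-0.7],0.55],[[0,0,0],[0,0,0],0],[[0,0,0],[0,0,0],0],[[0,0,0],[0,0,0],0],[[0,0,0],[0,0,0],0]]'
python3 -m creep '[[[0,0,0],[0,0,0],0],[[0,0,0],[0,0,0],0],[[0,0,0],[0,0,0],0],[[0,0,0],[0,0,0],0]]'
python3 -c "
from see import *;st()"
```

```text
t: 67.83
ee_pos: [0.4793, 0.1289, 0.042]
tcp_rot: [0.767, 0.641, -0.001, 0.0]
ft_force: [-3.1, 2.2, 0.1]
opening: 0.034
grasp_force: 1.5
t: 68.17
ee_pos: [0.4792, 0.1294, 0.0417]
tcp_rot: [0.767, 0.641, -0.0, -0.0]
ft_force: [-2.9, 4.7, 5.1]
opening: 0.027
grasp_force: 30.0
t 68.17 p [0.4792 0.1294 0.0417] z [-0.001 -0.    -1.   ] y [ 0.984 -0.178 -0.001] op 0.027 gf 30.0 F [-2.9  4.7  5.1] q [ 0.16 -0.04  2.13  0.    1.05  0.33]
```

```bash
python3 -m creep '[[[0,0,0],[0.125,0.018,0],0],[[0,0,0],[0.125,0.018,0],0],[[0,0,0],[0.125,0.018,0],0],[[0,0,0],[0.125,0.018,0],0],[[0,0,0],[0.125,0.018,0],0],[[0,0,0],[0.125,0.018,0],0],[[0,0,0],[0.125,0.018,0],0],[[0,0,0],[0.125,0.018,0],0],[[0,0,0],[0,0,0],0]]'
python3 -c "from see import *;st()"
python3 -m creep '[[[0,0,0],[0.04,0.006,0],0],[[0,0,0],[0.04,0.006,0],0],[[0,0,0],[0.02,0.003,0],0],[[0,0,0],[0,0,0],0]]'
python3 -c "from see import *;st()"
```

```text
t: 68.92
ee_pos: [0.5194, 0.1353, 0.0417]
tcp_rot: [0.767, 0.641, -0.0, -0.0]
ft_force: [-3.4, 5.1, 5.3]
opening: 0.027
grasp_force: 30.0
t 68.92 p [0.5194 0.1353 0.0417] z [-0.001 -0.    -1.   ] y [ 0.984 -0.178 -0.001] op 0.027 gf 30.0 F [-3.4  5.1  5.3] q [0.15 0.05 2.04 0.   1.05 0.33]
t: 69.25
ee_pos: [0.5225, 0.1357, 0.0417]
tcp_rot: [0.767, 0.641, -0.001, -0.001]
ft_force: [-5.0, 5.1, 7.2]
opening: 0.0266
grasp_force: 30.0
t 69.25 p [0.5225 0.1357 0.0417] z [-0.003 -0.    -1.   ] y [ 0.984 -0.178 -0.003] op 0.0266 gf 30.0 F [-5.   5.1  7.2] q [0.15 0.06 2.03 0.   1.05 0.33]
```

```bash
python3 -m creep '[[[0,0,0],[0.03,0.004,0],0],[[0,0,0],[0.03,0.004,0],0],[[0,0,0],[0.03,0.004,0],0],[[0,0,0],[0,0,0],0],[[0,0,0],[0,0,0],0]]'
python3 -c "
from see import *;st()
J=lambda p:((p[0]-.5386)*.9895+(p[1]-.1386)*.1447,-(p[0]-.5386)*.1447+(p[1]-.1386)*.9895)
im=r.capture('top');c=cv2.inRange(cv2.cvtColor(im,cv2.COLOR_BGR2HSV),(0,0,190),(180,60,255))
k,l,s,ce=cv2.connectedComponentsWithStats(c[150:270,200:340])
for i in range(1,k):
  if s[i,4]>60: print(s[i],np.round(J(onz('top',ce[i]+[200,150],.078)),3))
cv2.imwrite('pics/c0.png',im)"
```

```text
t: 69.67
ee_pos: [0.523, 0.1358, 0.0415]
tcp_rot: [0.767, 0.641, -0.005, -0.003]
ft_force: [-16.3, 1.8, 15.9]
opening: 0.0266
grasp_force: 30.0
t 69.67 p [0.523  0.1358 0.0415] z [-0.011 -0.002 -1.   ] y [ 0.984 -0.178 -0.01 ] op 0.0266 gf 30.0 F [-16.3   1.8  15.9] q [ 0.15  0.07  2.02 -0.    1.06  0.33]
[ 20  19  93  31 880] [0.087 0.   ]
[ 88  42  33   9 158] [ 0.031 -0.095]
```

It's snug: hard stop at 16 N, and the face is 56 mm from the fence. Now tighten the knob.

```bash
python3 -m creep '[[[0,0,-1],[0,0,0],0],[[0,0,-1],[0,0,0],0],[[0,0,-1],[0,0,0],0],[[0,0,-1],[0,0,0],0],[[0,0,-1],[0,0,0],0],[[0,0,-1],[0,0,0],0],[[0,0,-1],[0,0,0],0],[[0,0,-1],[0,0,0],0],[[0,0,-1],[0,0,0],0],[[0,0,-1],[0,0,0],0]]'
python3 -m creep '[[[0,0,-1],[0,0,0],0],[[0,0,-1],[0,0,0],0],[[0,0,-1],[0,0,0],0],[[0,0,-1],[0,0,0],0],[[0,0,-1],[0,0,0],0],[[0,0,0],[0,0,0],0]]'
python3 -c "
from see import *;s,M=st();print(s['wrist_torque'].round(2))"
python3 -m creep '[[[0,0,-0.5],[0,0,0],0],[[0,0,-0.5],[0,0,0],0],[[0,0,0],[0,0,0],0]]'
python3 -c "
from see import *;s,M=st();print(s['wrist_torque'].round(2))"
```

```text
t: 70.55
ee_pos: [0.5235, 0.1355, 0.0416]
tcp_rot: [0.957, 0.29, -0.005, -0.001]
ft_force: [-14.0, 1.1, 14.9]
opening: 0.0265
grasp_force: 30.0
t: 71.05
ee_pos: [0.5236, 0.1352, 0.0416]
tcp_rot: [0.995, 0.095, -0.005, -0.0]
ft_force: [-12.6, 0.3, 14.2]
opening: 0.0268
grasp_force: 30.0
t 71.05 p [0.5236 0.1352 0.0416] z [-0.009 -0.    -1.   ] y [ 0.189 -0.982 -0.002] op 0.0268 gf 30.0 F [-12.6   0.3  14.2] q [0.15 0.07 2.02 0.   1.06 1.53]
[ 0.02  2.67 -0.01]
t: 71.3
ee_pos: [0.5243, 0.1352, 0.0416]
tcp_rot: [0.998, 0.056, -0.004, -0.0]
ft_force: [-10.0, -0.3, 12.0]
opening: 0.0266
grasp_force: 30.0
t 71.3 p [0.5243 0.1352 0.0416] z [-0.007  0.    -1.   ] y [ 0.111 -0.994 -0.001] op 0.0266 gf 30.0 F [-10.   -0.3  12. ] q [0.15 0.07 2.02 0.   1.06 1.61]
[-0.04  2.22 -0.05]
```

```bash
python3 -m creep '[[[0,0,0],[0,0,0],0.6],[[0,0,0],[0,0,0],0.6],[[0,0,0],[0,0,0],0.6],[[0,0,0],[0,0,0],0.6],[[0,0,0],[0,0,0.6],0.6],[[0,0,0],[0,0,0.9],0.6],[[0,0,0],[0,0,0.9],0.6],[[0,0,0],[-0.7,-0.6,0.3],0.6],[[0,0,0],[-0.7,-0.7,0],0.6],[[0,0,0],[-0.7,-0.7,0],0.6]]'
python3 -m creep '[[[0,0,0],[-0.5,-0.8,0.2],0.6],[[0,0,0],[-0.2,-0.9,0.2],0.6],[[0,0,0],[-0.2,-0.9,0],0.6],[[0,0,0],[0,-0.9,0],0.6],[[0,0,0],[0,-0.9,0],0.6],[[0,0,0],[0,0,0],0.6]]'
cat > chk.py <<'E'
from see import *
st()
J=lambda p:np.round(((p[0]-.5386)*.9895+(p[1]-.1386)*.1447,-(p[0]-.5386)*.1447+(p[1]-.1386)*.9895),4)
im=r.capture('top'); o=np.array([200,150]); c=im[150:270,200:340]; big=cv2.resize(c,None,fx=4,fy=4,interpolation=cv2.INTER_CUBIC)
# knob bar: dark pixels near the knob
u=proj('top',[.524,.135,.07])[0]; g=cv2.cvtColor(big,cv2.COLOR_BGR2GRAY); q=((u-o)*4).astype(int); m=np.zeros_like(g); cv2.circle(m,tuple(q),50,255,-1)
m&=(g<55).astype('uint8')*255
k,l,s,ce=cv2.connectedComponentsWithStats(m); i=1+s[1:,4].argmax(); pts=np.argwhere(l==i)[:,::-1]
W=np.array([onz('top',p/4+o-.375,.07)[:2] for p in pts]); ev,V=np.linalg.eigh(np.cov(W.T)); v=V[:,1]; v=v*np.sign(v[0])
print('knob n',len(W),'ctr',J(W.mean(0)),'ang rel jig',np.arctan2(v[1],v[0])-.145,'len',np.sqrt(12*ev))
# beaker tops
for y in(.09,0,-.09):
    u=proj('top',[.5386+.072*.9895-y*.1447,.1386+.072*.1447+y*.9895,.078])[0]; print('expect px',u.round(1))
e=cv2.HoughCircles(g,cv2.HOUGH_GRADIENT,1,60,param1=120,param2=18,minRadius=32,maxRadius=48)
for x,y,rr in e[0]: print(J(onz('top',np.array([x,y])/4+o-.375,.078)),rr)
E
python3 chk.py
```

```text
t: 72.13
ee_pos: [0.4425, 0.0548, 0.1503]
tcp_rot: [0.998, 0.057, 0.001, -0.0]
ft_force: [0.1, -0.2, -0.8]
opening: 0.0571
grasp_force: 0.0
t: 72.63
ee_pos: [0.406, -0.1257, 0.1651]
tcp_rot: [0.999, 0.053, -0.001, 0.001]
ft_force: [-0.1, 1.1, -0.0]
opening: 0.0571
grasp_force: 0.0
t 72.63 p [ 0.406  -0.1257  0.1651] z [-0.001 -0.002 -1.   ] y [ 0.105 -0.994  0.002] op 0.0571 gf 0.0 F [-0.1  1.1 -0. ] q [-0.43 -0.37  2.18 -0.    1.33  1.04]
knob n 400 ctr [-0.02   -0.0068] ang rel jig -0.07048925166557127 len [0.00872659 0.02959516]
expect px [238.5 190.2]
expect px [269.5 186. ]
expect px [300.4 181.7]
[0.0725 0.0042] 39.4
[ 0.0717 -0.0859] 38.3
[0.0746 0.0977] 45.2
```

```bash
python3 -c "
from station import r
print(r.finish_job())"
```

```text
the job is handed in; nothing more can be done
None
```

I handed the job in: all three steel beakers are mouth-down against the fence (axes within about 1–3 mm of 28 mm from it by camera), the jaw is snug, and the knob reads tight to within about 0.1 rad; no verdict was returned.

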